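Free a jammed rain baffle from its chute and mesh it with a roof vent

TASK

The terracotta rain baffle has run in under the yellow keeper strap at the foot of the feed chute and cannot be lifted straight out. Draw it back up the chute until it is clear of the strap, lift it out, then lower it by its grip into the grey vent base so that its fins slide between the vent's fins, keeping hold until they have meshed and never forcing it down; let go with its plate lying flat and fully home on the curb. Leave the jar, nail bar, slate and brass block where they are.

Things in the scene. Friction and masses are not known exactly. Their poses are not given: they have to be found in the camera images.
- baffle: Loose terracotta rain baffle, 0.15-0.31 kg. Plate 130 (x) x 88 (y) x 5 mm; origin at centre of the plate's UNDERSIDE, z out of its top. Below it five fins along x, 100 mm long, 4.5 mm thick, at y = -30, -15, 0, 15, 30 mm, to z = -28 mm, edges rounded. Same when turned half round about z. Starts standing on its fins in the trough, axes along the trough's, front (-x) edge at the stop.
- rib (a point): Centre of the baffle's grip rib, 23 mm above the baffle's origin. The rib stands upright in the middle of the plate's top, 70 mm long (x), 14 mm thick (y), from 5 to 41 mm above the origin: pinch it across y. Axes as the baffle's.
- trough: Fixed galvanised trough of the feed chute. Origin on its floor and centre line, under the baffle's starting centre; +x points UP the 30 degree slope (low end nearest the robot), y across, z square to the floor. Floor x = -69 to 230 mm, 94 mm wide inside, side walls 33 mm high (level with the plate's top). End stop at x = -66 mm, 40 mm high. The baffle rides with its origin at z = 28 mm.
- strap (a point): Centre of the yellow keeper strap that bridges the foot of the trough; axes as the trough's. The strap covers trough x = -69 to -41 mm and z = 37 to 40 mm above the floor, so 4 mm above the plate and over its front 24 mm. Sliding the baffle 25 mm or more up the slope clears it.
- vent: Fixed grey roof-vent base on a plywood board 240 (x) x 200 (y) x 12 mm; origin under the board's centre, z up. Curb 118 x 81 mm outside, 108 (x) x 71 (y) mm inside, top at z = 52 mm. Inside it four fins along x, 100 mm long, 4.5 mm thick, at y = -22.5, -7.5, 7.5, 22.5 mm, rounded tops at z = 48 mm.
- seat (a point): Centre of the vent's curb, level with its top; axes as the vent's. The baffle's five fins go into the five spaces inside the curb with 3 mm play a side, 4 mm at the ends. Fully home the plate's underside lies on the curb: the baffle's origin is at this point, its x along the vent's x, either way round.
- slate: Pewter-grey slate offcut 115 x 135 x 8 mm lying on the bench, bystander; origin under its centre.
- gauge: Brass gauge block 30 x 75 x 18 mm lying on the slate, bystander; origin under its centre.
- jar: Open green glass jar of slate hooks, 72 mm across, hooks to 125 mm high, bystander; origin under its centre.
- nailbar: Steel nail bar 310 mm long (x), up to 36 mm wide and 37 mm high, lying on the bench, bystander; origin on its underside near the middle.
Mind the look-alikes: they are no part of the job. Several things have the shape of the baffle; the one meant has the colours described above.

How it is judged:
By the outcome, as a careful person would: the job done as asked, in the order asked, and still so for the second after the job is handed in, with the robot touching nothing.
It also fails if it takes over 51 s, if anything falls off the work surface, if the arm or the gripper's body presses on something with over 40 N, if the wrist force passes 120 N, or if a joint passes its speed limit or range.

ROBOT

A 6-joint arm with a two-finger parallel gripper is mounted at the origin on the work surface. World frame = base frame: x ahead of the robot, y to its left, z up, the work surface at z = 0. Lengths are in m, angles in rad, forces in N, time in s.
With the tool pointing down it reaches from about 0.35 to 0.725 m from the base axis. Payload 4.3 kg.
Tool frame: the origin (TCP) lies at the very end of the fingers, on their centre line; the grasp point (between the pads) lies env.grip_depth behind it (env.grip_depth is the distance from the TCP to the grasp point, in m); z points along the fingers, y is the direction in which the jaws open and shut (so a half turn about z gives the same grasp; the last joint's range is limited). The gripper opens to 85 mm and grips with 20 to 120 N. Pads are 22 mm wide; open, the fingers measure 114 mm over their backs; the gripper's body (76 mm by 85 mm) begins 54 mm behind the grasp point. The pads swing forward as they close: fully open they stand 13 mm farther back than shut.
Start: joints at [1.033, 0.377, 0.081, 1.274, 0, 1.46], TCP at [0.239, 0.523, 0.231] pointing down, gripper open.
Joint ranges: [-2.72, 2.72], [-0.84, 1.66], [-1.02, 1.22], [-1.77, 2.12], [-1.37, 1.28], [-3.14, 3.14]. Speed limits (rad/s): [2.57, 2.57, 3.14, 3.14, 3.14, 3.14].

INTERFACE

Orientations are given as a unit quaternion [x, y, z, w].
In Python, from bench import observe, cams, order, env gives the robot as it stands. The module is installed in compiled form; this text tells all that it offers.
- The arm moves only by the tool apply_moves, never from a script. Its argument "series" is a list of rows, each a list of 5 numbers: the shift along the tool's x, y, z in m, then the turn about the tool's z in rad, then the gripper command: -1 is shut, 1 is fully open, values between are in proportion. In form: [[tx, ty, tz, spin, claw], ...]. A call has 1 to 10 rows; each row is the pose to reach, as a shift and turn from the pose commanded when the call began, along the tool's axes at that moment; what a row does not reach only later rows make up. A row lasts 1/10 s, in which the tool goes at most 50 mm and 8.59 degrees, less where a joint would pass 70% of its speed; a pose out of reach is approached as far as the arm can. A call with a gripper value outside its range is refused whole. The fingers move at their own pace and stop on an object; the grip force is fixed at half the most. Time passes only in rows, so rows that repeat a pose let the fingers close. It gives the time, the measured TCP pose, the force and the opening at its end, in the units of the state.
- observe(): the state, without advancing time (a new reading comes with each control period).
- cams.camera(name): name is "side" or "top" or "wrist"; returns a dict with "img" (420x560x3 uint8, red, green, blue), "fx", "fy", "cx", "cy" (pixels), "pose" (4x4, takes a point from camera to world coordinates). Camera axes: x right, y down, z forward; pixel columns grow to the right and rows downward; lengths in m; the calibration is good to about 2 mm. A picture is of the moment at which its call begins. There is no depth.
- order.hand_in(): hands the job in, once; it reports no verdict.
The state is a dict: "t": time; "q": joint angles; "qd": joint speeds; "tau": joint torques, N m; "eef_pos": TCP position; "tool_rot": TCP orientation; "wrist_force": force on the tool from outside, world axes, zero at the start; "wrist_torque": the same for the moment, N m; "gripper_width": opening from 0.0 (shut) to 1.0 (fully open).
Only numpy, scipy, OpenCV 4.12 (cv2) and the standard library are available. Lean on these libraries where they do the work, as an engineer would, in place of code of your own. Each camera call takes 0.05 s, during which the arm holds its last target.

## Working session

There is one attempt and no reset: what is moved stays moved. The work goes in short steps, Python scripts to look and compute and a tool call to move; the robot and the scene stay as the last step left them, time stands still between calls to the robot, and variables do not carry over. Pictures are saved under pics/ and viewed, and the job is handed in when it is done.

Besides the shell and the picture viewer there is one more tool, called after ">>>" in YAML: its name, and indented under it one key for each argument. apply_moves: Moves the arm, as the interface text tells. Its arguments: {"type":"object","properties":{"series":{"type":"array","items":{"type":"array","items":{"type":"number"}}}},"required":["series"]}

```bash
mkdir -p pics; python3 - <<'E'
from bench import observe,cams,env
import cv2,numpy as np
s=observe()
print({k:np.round(v,4).tolist() for k,v in s.items()}); print(env.grip_depth, [a for a in dir(env) if a[0]!='_'])
for n in ("side","top","wrist"):
    c=cams.camera(n); cv2.imwrite(f"pics/{n}0.png",c["img"][...,::-1]); print(n,c["fx"],c["fy"],c["cx"],c["cy"]);print(np.round(c["pose"],4).tolist())
E
```

```text
{'t': 0.0, 'q': [1.0327, 0.378, 0.0796, 1.2744, -0.0, 1.4605], 'qd': [0.0005, 0.0019, 0.0007, -0.001, 0.0004, 0.0015], 'tau': [-0.0018, -46.3602, 26.9878, 0.0209, -0.0002, -0.0], 'eef_pos': [0.2382, 0.5226, 0.2304], 'tool_rot': [0.2123, 0.9772, -0.001, -0.0003], 'wrist_force': [0.6467, 0.1461, 0.2805], 'wrist_torque': [0.02, 0.0217, -0.0243], 'gripper_width': 0.9973}
0.0187 ['Unreachable', 'grip_depth']
side 399.9157901764221 399.9157901764221 277.36890172501154 212.90303179711486
[[0.9916, -0.0907, 0.0926, 0.4331], [-0.1294, -0.6468, 0.7516, -0.889], [-0.0083, -0.7572, -0.6531, 0.7582], [0.0, 0.0, 0.0, 1.0]]
top 520.2093063572415 520.2093063572415 282.8159884250375 210.96177210581263
[[-0.0001, -0.9962, 0.0874, 0.3974], [-0.9999, 0.0013, 0.0141, -0.1124], [-0.0141, -0.0874, -0.9961, 1.4102], [0.0, 0.0, 0.0, 1.0]]
wrist 332.7172607364897 332.7172607364897 275.5202055188629 210.06077483816247
[[0.4149, 0.8643, 0.2844, 0.1659], [0.9099, -0.3937, -0.1309, 0.5566], [-0.0012, 0.313, -0.9497, 0.3735], [0.0, 0.0, 0.0, 1.0]]
```

View pics/side0.png

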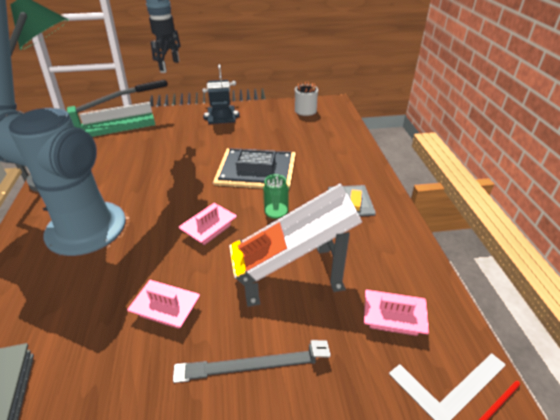

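View pics/top0.png

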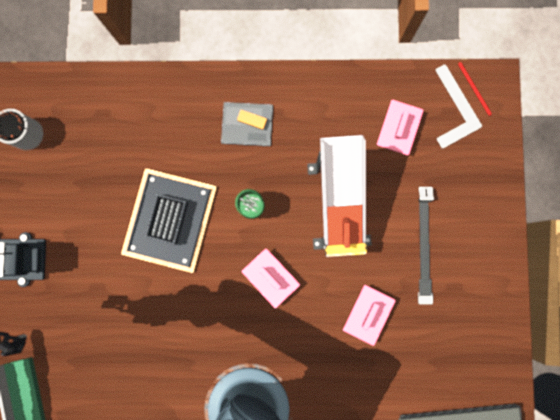

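View pics/wrist0.png

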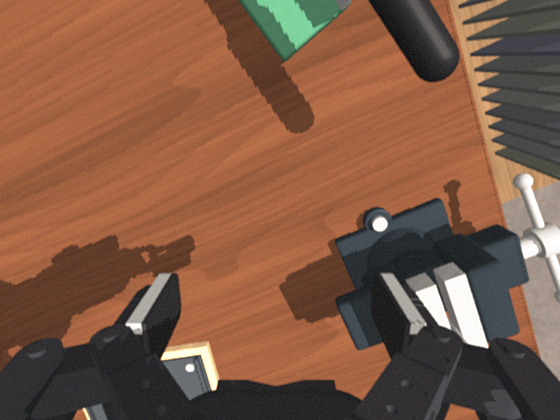

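```bash
python3 - <<'E'
import cv2
t=cv2.imread("pics/top0.png");s=cv2.imread("pics/side0.png")
def crop(im,x0,y0,w,h,k,n): cv2.imwrite(n,cv2.resize(im[y0:y0+h,x0:x0+w],None,fx=k,fy=k,interpolation=cv2.INTER_CUBIC))
crop(t,300,120,100,150,4,"pics/c_top_tr.png")
crop(s,215,175,160,140,5,"pics/c_side_tr.png")
crop(t,110,155,120,130,4.5,"pics/c_top_v.png")
crop(s,205,135,100,90,6,"pics/c_side_v.png")
E
```

```text
(no output)
```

View pics/c_top_tr.png

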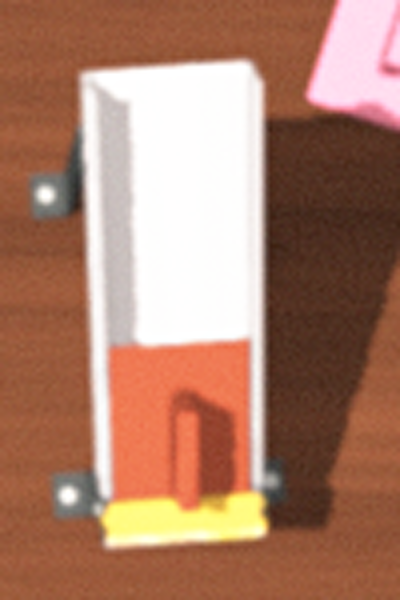

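View pics/c_side_tr.png

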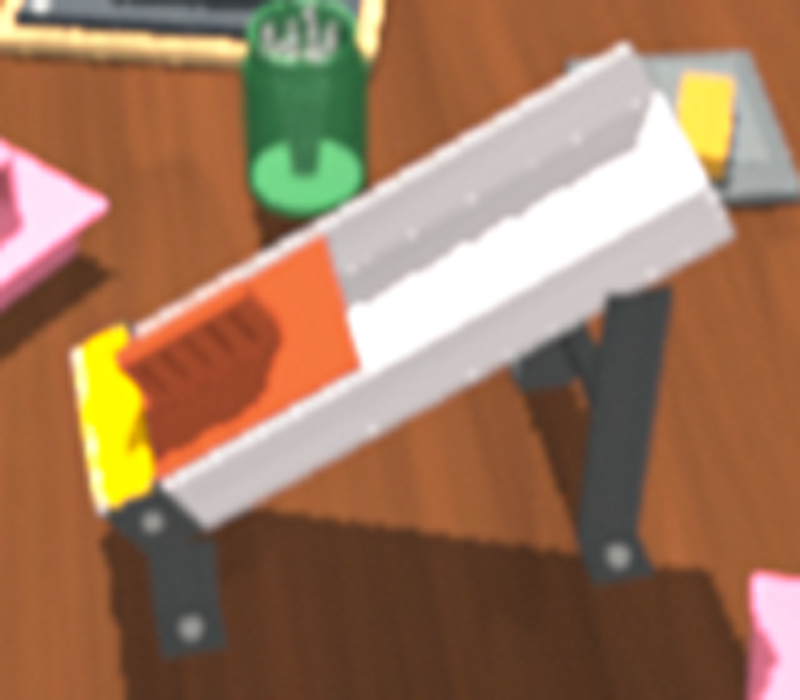

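View pics/c_top_v.png

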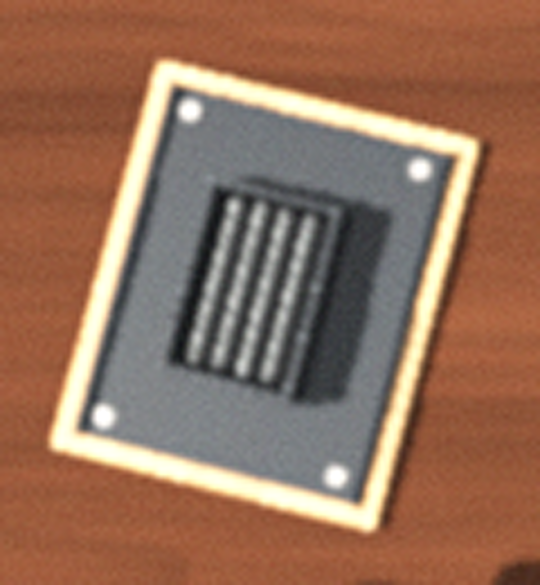

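View pics/c_side_v.png

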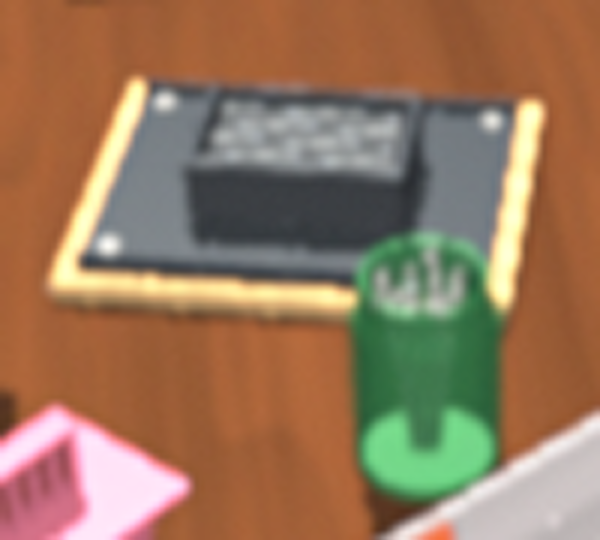

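```bash
cat > h.py <<'E'
import numpy as np,cv2
from scipy.optimize import least_squares
from scipy.spatial.transform import Rotation as R
def cam(fx,fy,cx,cy,P): return dict(K=(fx,fy,cx,cy),P=np.array(P))
SIDE=cam(399.9158,399.9158,277.3689,212.9030,[[0.9916,-0.0907,0.0926,0.4331],[-0.1294,-0.6468,0.7516,-0.889],[-0.0083,-0.7572,-0.6531,0.7582],[0,0,0,1]])
TOP=cam(520.2093,520.2093,282.816,210.9618,[[-0.0001,-0.9962,0.0874,0.3974],[-0.9999,0.0013,0.0141,-0.1124],[-0.0141,-0.0874,-0.9961,1.4102],[0,0,0,1]])
def proj(c,X):
    X=np.atleast_2d(X); p=(X-c["P"][:3,3])@c["P"][:3,:3]; fx,fy,cx,cy=c["K"]
    return np.c_[fx*p[:,0]/p[:,2]+cx,fy*p[:,1]/p[:,2]+cy]
def unproj(c,uv,z):
    fx,fy,cx,cy=c["K"]; d=c["P"][:3,:3]@np.array([(uv[0]-cx)/fx,(uv[1]-cy)/fy,1]); o=c["P"][:3,3]
    return o+d*(z-o[2])/d[2]
def uc(u,v,k,x0,y0): return ((u+.5)/k-.5+x0,(v+.5)/k-.5+y0)
def trough(p): # x,y,z,yaw
    return R.from_euler("ZY",[p[3],-np.pi/6]).as_matrix(),np.array(p[:3])
E
cat > f.py <<'E'
from h import *
T=lambda u,v:uc(u,v,4,300,120); S=lambda u,v:uc(u,v,5,215,175)
obs=[(TOP,(65,44,33),T(110,347)),(TOP,(65,-44,33),T(250,340)),(SIDE,(65,44,33),S(325,235)),(SIDE,(65,-44,33),S(358,368)),
(TOP,(35,7,69),T(178,408)),(TOP,(35,-7,69),T(200,407)),(SIDE,(35,7,69),S(248,292)),(TOP,(-35,7,69),T(178,507)),(TOP,(-35,-7,69),T(198,507)),
(SIDE,(230,47,0),S(655,92))]
def res(p):
    M,t=trough(p); return np.concatenate([(proj(c,M@(np.array(X)/1000)+t)-uv)[0] for c,X,uv in obs])
r=least_squares(res,[0.5,-0.25,0.1,0],loss="soft_l1")
print(np.round(r.x,4));print(np.round(res(r.x).reshape(-1,2),1))
M,t=trough(r.x)
def wire(im,c,n,x0,y0,w,h,k):
    im=cv2.resize(im[y0:y0+h,x0:x0+w],None,fx=k,fy=k,interpolation=cv2.INTER_CUBIC)
    def L(pts,col):
        q=proj(c,np.array(pts)/1000@M.T+t); q=(q-[x0,y0]+.5)*k
        cv2.polylines(im,[q.astype(int)],True,col,1)
    L([(65,44,33),(65,-44,33),(-65,-44,33),(-65,44,33)],(255,0,0))
    L([(35,7,69),(35,-7,69),(-35,-7,69),(-35,7,69)],(0,255,0))
    L([(230,47,33),(-69,47,33),(-69,47,0),(230,47,0)],(255,0,255))
    L([(230,-47,33),(-69,-47,33),(-69,-47,0),(230,-47,0)],(255,0,255))
    L([(-41,47,40),(-69,47,40),(-69,-47,40),(-41,-47,40)],(0,0,0))
    cv2.imwrite(n,im)
wire(cv2.imread("pics/top0.png"),TOP,"pics/w_top.png",300,120,100,150,4)
wire(cv2.imread("pics/side0.png"),SIDE,"pics/w_side.png",215,175,160,140,5)
E
python3 f.py
```

```text
[ 0.4857 -0.2489  0.0718  0.0796]
[[-0.7 -0.5]
 [-0.1 -1.6]
 [-0.4  0.3]
 [ 1.6  0.2]
 [-0.4  0.4]
 [-0.2  0.2]
 [-0.9 -2.7]
 [ 0.3  0.9]
 [ 0.9  0.4]
 [ 0.6  0.7]]
```

```bash
python3 - <<'E'
import cv2,numpy as np
a=cv2.imread("pics/w_top.png");b=cv2.imread("pics/w_side.png")
b=cv2.resize(b,(390*800//700,342)) if 0 else cv2.resize(b,(400*800//700-57,350))
o=np.zeros((600,800,3),np.uint8);o[:600,:400]=a;o[:350,400:800]=cv2.resize(b,(400,350));cv2.imwrite("pics/w.png",o)
E
```

```text
(no output)
```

View pics/w_side.png

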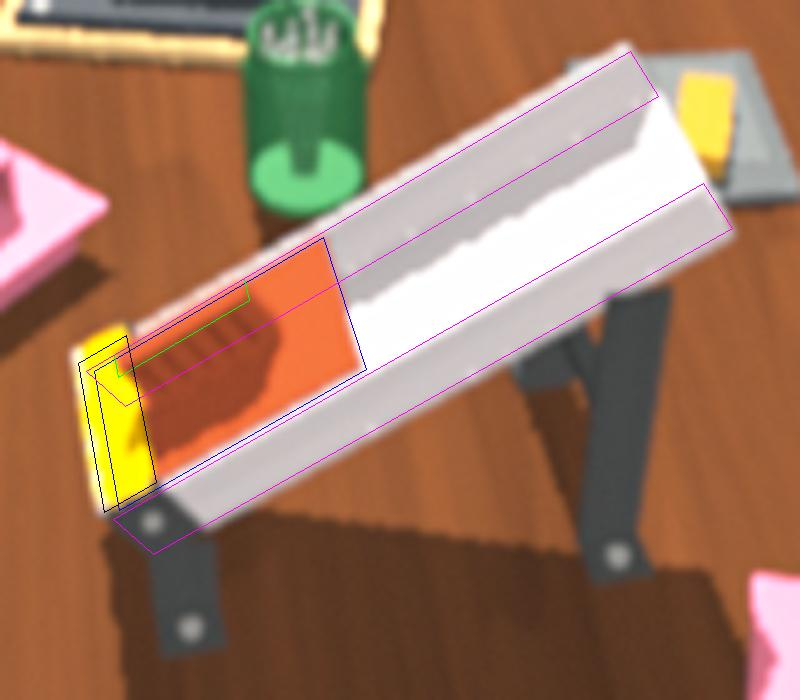

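View pics/w_top.png

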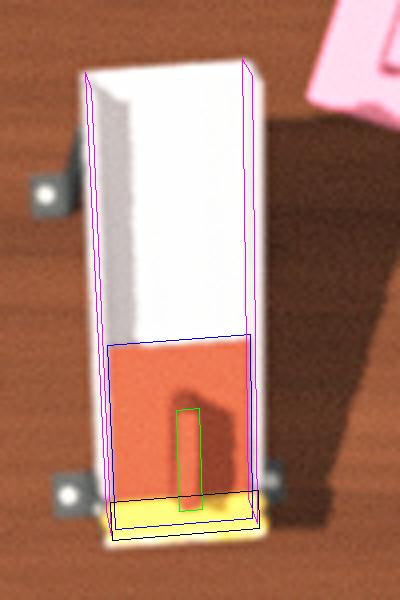

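```bash
python3 - <<'E'
s=open('f.py').read()
s=s.replace("(SIDE,(35,7,69),S(248,292)),","").replace("(SIDE,(230,47,0),S(655,92))","(SIDE,(230,47,0),S(655,92)),(SIDE,(230,-47,0),S(731,236)),(SIDE,(-41,0,40),S(143,408)),(SIDE,(-69,0,40),S(86,428)),(TOP,(-69,0,40),T(187,539)),(TOP,(-41,0,40),T(185,499))")
open('f.py','w').write(s)
E
python3 f.py
python3 - <<'E'
from h import *
# vent: board corners at z=12mm
V=lambda u,v:uc(u,v,4.5,110,155); S=lambda u,v:uc(u,v,6,205,135)
obs=[(TOP,(120,100,12),V(160,62)),(TOP,(120,-100,12),V(481,140)),(TOP,(-120,-100,12),V(376,526)),(TOP,(-120,100,12),V(50,443)),
(SIDE,(120,100,12),S(545,100)),(SIDE,(-120,100,12),S(138,78)),(SIDE,(-120,-100,12),S(48,287)),
(TOP,(59,40.5,52),V(215,187)),(TOP,(59,-40.5,52),V(345,208)),(TOP,(-59,-40.5,52),V(297,398)),(TOP,(-59,40.5,52),V(170,362)),
(SIDE,(-59,-40.5,52),S(188,168)),(SIDE,(59,-40.5,52),S(410,183)),(SIDE,(59,40.5,52),S(424,97)),(SIDE,(-59,40.5,52),S(212,88)),
(TOP,(50,22.5,48),V(235,200)),(TOP,(50,-22.5,48),V(312,217)),(TOP,(-50,22.5,48),V(194,360)),(TOP,(-50,-22.5,48),V(270,376))]
def res(p):
    M=R.from_euler("Z",p[2]).as_matrix();t=np.array([p[0],p[1],0]); return np.concatenate([(proj(c,M@(np.array(X)/1000)+t)-uv)[0] for c,X,uv in obs])
r=least_squares(res,[0.4,0.1,0],loss="soft_l1")
print(np.round(r.x,4));print(np.round(res(r.x).reshape(-1,2),1).tolist())
E
```

```text
[ 0.4847 -0.2492  0.0731  0.0664]
[[-0.3 -0.4]
 [ 0.4 -1. ]
 [-0.5  0.1]
 [ 0.9  0.2]
 [-0.3  0.7]
 [-0.   0.6]
 [ 0.1  1.3]
 [ 0.8  0.9]
 [ 0.9  1. ]
 [-0.  -1.1]
 [-1.  -1. ]
 [ 0.4  0.8]
 [-0.6 -0.8]
 [-0.3 -0.4]]
[ 0.4985  0.214  -0.249 ]
[[0.6, -0.8], [-0.0, -0.4], [0.3, 0.1], [1.2, 0.1], [-0.9, 0.9], [-1.0, 0.7], [0.4, -0.6], [-0.4, -3.6], [0.3, -0.8], [-0.8, 0.5], [-2.3, 0.9], [-1.1, -0.8], [-1.3, -1.1], [-0.5, -0.4], [-0.3, -0.9], [1.2, -1.3], [0.5, -1.0], [0.2, -0.2], [-0.2, 0.4]]
```

```bash
cat > mv.py <<'E'
import sys,numpy as np
from scipy.spatial.transform import Rotation as R
from bench import observe
def go(x,y,z,yaw):  # yaw = world angle of tool y
    s=observe(); M=R.from_quat(s["tool_rot"]).as_matrix(); d=M.T@(np.array([x,y,z])-s["eef_pos"])
    cur=np.arctan2(M[1,1],M[0,1]); sp=-(yaw-cur); sp=(sp+np.pi)%(2*np.pi)-np.pi
    print("t",round(s["t"],2),"eef",np.round(s["eef_pos"],4),"yaw",round(cur,4),"tilt",np.round(M[:,2],4),"w",round(s["gripper_width"],3),"F",np.round(s["wrist_force"],1),"T",np.round(s["wrist_torque"],2))
    print("shift",np.round(d,4),"spin",round(sp,4))
if __name__=="__main__": go(*map(float,sys.argv[1:5]))
E
python3 mv.py 0.40 0.12 0.29 1.45; python3 mv.py 0.45 -0.25 0.27 1.637
```

```text
t 0.15 eef [0.2383 0.5228 0.2306] yaw 1.143 tilt [-8.0e-04 -1.3e-03 -1.0e+00] w 1.001 F [1.3 0.1 0.3] T [-0.05  0.02 -0.04]
shift [-0.3142 -0.2995 -0.059 ] spin -0.307
t 0.15 eef [0.2383 0.5228 0.2306] yaw 1.143 tilt [-8.0e-04 -1.3e-03 -1.0e+00] w 1.001 F [1.3 0.1 0.3] T [-0.05  0.02 -0.04]
shift [-0.5132 -0.6153 -0.0386] spin -0.494
```

Candidates with the baffle's shape, in top-image pixels:
- The terracotta one in the trough under the yellow strap, at (347,230).
- Pink ones at (401,127), (271,278) and (370,315).

I choose the terracotta one. The close crop shows orange-red at (185,420) of the crop, with its front edge under the strap.

>>> apply_moves:
  series:
    - [0,0,-0.05,0,0.1]
    - [-0.08,-0.08,-0.06,-0.15,0.1]
    - [-0.2,-0.19,-0.06,-0.3,0.1]
    - [-0.314,-0.3,-0.06,-0.31,0.1]
    - [-0.314,-0.3,-0.06,-0.31,0.1]
    - [-0.314,-0.3,-0.06,-0.31,0.1]
    - [-0.314,-0.3,-0.06,-0.31,0.1]
    - [-0.314,-0.3,-0.06,-0.31,0.1]
    - [-0.314,-0.3,-0.06,-0.31,0.1]
    - [-0.314,-0.3,-0.06,-0.31,0.1]

```text
t: 1.15
eef_pos: [0.4001, 0.1174, 0.2912]
tool_rot: [0.06, 0.998, -0.0, 0.0]
wrist_force: [0.3, 0.5, 0.9]
gripper_width: 0.547
```

```bash
python3 mv.py 0.45 -0.25 0.27 1.637
```

```text
t 1.15 eef [0.4001 0.1174 0.2912] yaw 1.4513 tilt [ 1.e-04 -3.e-04 -1.e+00] w 0.547 F [0.3 0.5 0.9] T [ 0.02  0.   -0.  ]
shift [-0.0933 -0.3589  0.0214] spin -0.1857
```

>>> apply_moves:
  series:
    - [-0.013,-0.05,0,-0.1,0.1]
    - [-0.093,-0.359,0.02,-0.186,0.1]
    - [-0.093,-0.359,0.02,-0.186,0.1]
    - [-0.093,-0.359,0.02,-0.186,0.1]
    - [-0.093,-0.359,0.02,-0.186,0.1]
    - [-0.093,-0.359,0.02,-0.186,0.1]
    - [-0.093,-0.359,0.02,-0.186,0.1]
    - [-0.093,-0.359,0.02,-0.186,0.1]
    - [-0.093,-0.359,0.02,-0.186,0.1]
    - [-0.093,-0.359,0.02,-0.186,0.1]

```text
t: 2.15
eef_pos: [0.4496, -0.2472, 0.2708]
tool_rot: [-0.034, 0.999, 0.001, -0.0]
wrist_force: [-0.0, -0.1, -0.4]
gripper_width: 0.548
```

```bash
cat > pic.py <<'E'
import sys,cv2,json,numpy as np
from bench import cams
for a in sys.argv[2:]:
    c=cams.camera(a); n=f"pics/{a}_{sys.argv[1]}"; cv2.imwrite(n+".png",c["img"][...,::-1])
    json.dump(dict(K=[c["fx"],c["fy"],c["cx"],c["cy"]],P=np.array(c["pose"]).tolist()),open(n+".json","w"))
E
python3 pic.py a wrist; python3 mv.py 0.46 -0.25 0.13 1.637
```

```text
t 2.2 eef [ 0.4496 -0.2465  0.2711] yaw 1.6394 tilt [-6.0e-04  1.2e-03 -1.0e+00] w 0.554 F [0.  0.6 1.1] T [-0.02 -0.04  0.01]
shift [-0.0102 -0.0043  0.1411] spin 0.0024
```

View pics/wrist_a.png

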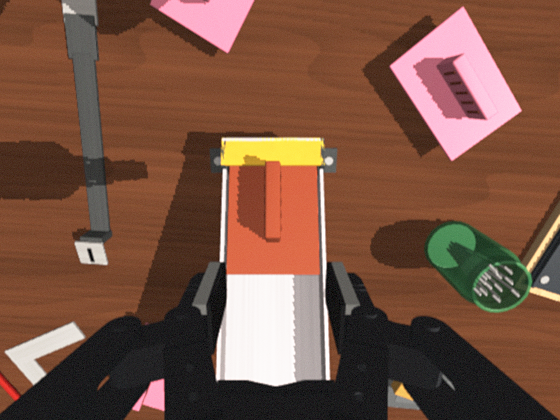

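```bash
python3 -c "
import cv2
im=cv2.imread('pics/wrist_a.png');cv2.imwrite('pics/wa_c.png',cv2.resize(im[125:290,205:345],None,fx=4,fy=4,interpolation=cv2.INTER_CUBIC)[:600])"
```

```text
(no output)
```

View pics/wa_c.png

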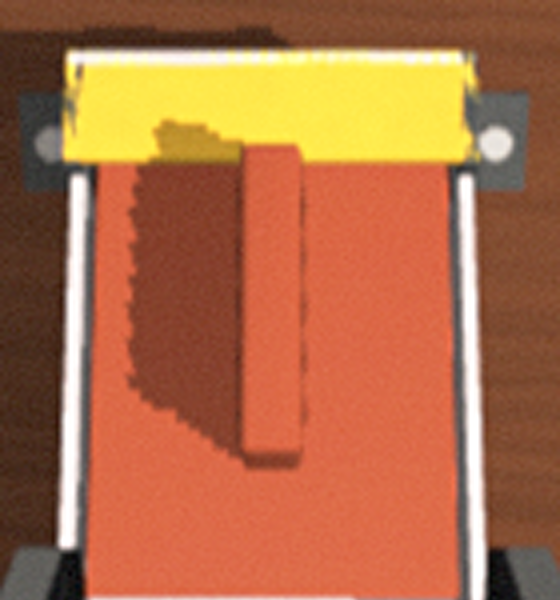

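```bash
python3 - <<'E'
s=open('f.py').read()
s=s.replace("def res(p)","""import json
W=json.load(open('pics/wrist_a.json'));W['P']=np.array(W['P'])
w=lambda u,v:uc(u,v,4,205,125)
obs+=[(W,(65,44,33),w(463,598)),(W,(65,-44,33),w(86,598)),(W,(35,7,69),w(302,455)),(W,(35,-7,69),w(241,453)),(W,(-35,7,69),w(300,145)),(W,(-35,-7,69),w(243,145)),(W,(-41,0,40),w(270,163)),(W,(-69,0,40),w(270,62))]
def res(p)""",1).replace("[(proj","[k*(proj").replace("for c,X,uv in obs","for c,X,uv in obs for k in [2 if c is W else 1]")
s=s.replace('"pics/w_side.png",215,175,160,140,5)','"pics/w_side.png",215,175,160,140,5)\nwire(cv2.imread("pics/wrist_a.png"),W,"pics/w_w.png",205,125,140,150,4)\nprint(W["P"])\nprint("rib",M@[0,0,.051]+t,"g",M@[0,0,.058]+t)')
open('f2.py','w').write(s)
E
python3 f2.py
```

```text
[ 0.4866 -0.2469  0.0723  0.0714]
[[-1.4 -1. ]
 [-0.7 -1.8]
 [ 0.  -0.4]
 [ 1.7 -0.5]
 [-1.3  0. ]
 [-1.  -0.2]
 [-0.7  0.5]
 [-0.1  0.1]
 [ 1.2  0.4]
 [ 0.4 -1.9]
 [-0.2 -1.4]
 [ 1.2  0.3]
 [-1.4 -1.5]
 [-1.1 -1.1]
 [-2.5 -0.3]
 [ 0.3  0.6]
 [ 0.5 -0.7]
 [-1.6  0.4]
 [ 0.3 -0.1]
 [-2.2 -0. ]
 [ 0.4 -0.1]
 [ 0.3 -2.4]]
[[-0.06732696  0.94774272  0.31185064  0.37011265]
 [ 0.99772914  0.06335478  0.02286361 -0.25244455]
 [ 0.00191159  0.31268181 -0.94985601  0.4138709 ]
 [ 0.          0.          0.          1.        ]]
rib [ 0.46111549 -0.24871657  0.11642822] g [ 0.45762441 -0.24896625  0.1224904 ]
```

View pics/w_w.png

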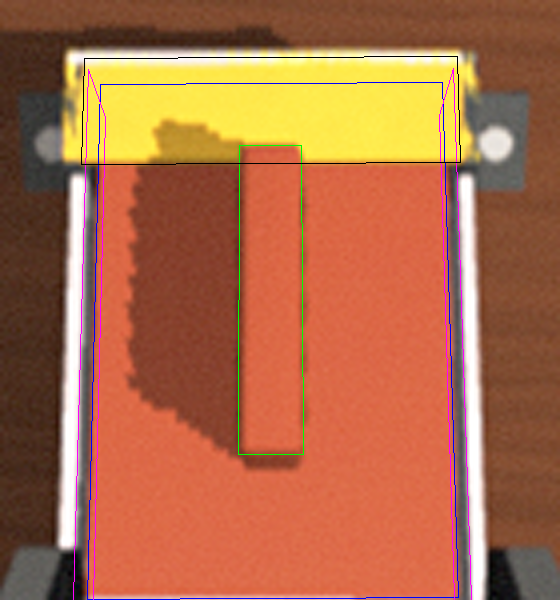

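```bash
python3 mv.py 0.4576 -0.249 0.104 1.642
```

```text
t 2.2 eef [ 0.4496 -0.2465  0.2711] yaw 1.6394 tilt [-6.0e-04  1.2e-03 -1.0e+00] w 0.554 F [0.  0.6 1.1] T [-0.02 -0.04  0.01]
shift [-0.0079 -0.0032  0.1671] spin -0.0026
```

>>> apply_moves:
  series:
    - [-0.008,-0.003,0.01,-0.003,0.1]
    - [-0.008,-0.003,0.04,-0.003,0.1]
    - [-0.008,-0.003,0.08,-0.003,0.1]
    - [-0.008,-0.003,0.11,-0.003,0.1]
    - [-0.008,-0.003,0.13,-0.003,0.1]
    - [-0.008,-0.003,0.145,-0.003,0.1]
    - [-0.008,-0.003,0.145,-0.003,0.1]

```text
t: 2.9
eef_pos: [0.4568, -0.2473, 0.1236]
tool_rot: [-0.037, 0.999, 0.002, -0.002]
wrist_force: [-0.5, -0.3, -0.4]
gripper_width: 0.551
```

```bash
python3 mv.py 0.4576 -0.249 0.104 1.642; python3 pic.py b side wrist;  python3 -c "
import cv2,numpy as np
im=cv2.imread('pics/side_b.png');a=cv2.resize(im[120:300,200:380],None,fx=3,fy=3,interpolation=cv2.INTER_CUBIC)
b=cv2.imread('pics/wrist_b.png')[:,140:400];o=np.zeros((540,800,3),np.uint8);o[:,:540]=a;o[:420,540:]=b;cv2.imwrite('pics/b.png',o)"
```

```text
t 2.9 eef [ 0.4568 -0.2473  0.1236] yaw 1.6441 tilt [-0.004   0.0032 -1.    ] w 0.551 F [-0.5 -0.3 -0.4] T [ 0.04 -0.01  0.02]
shift [-0.0008 -0.0018  0.0196] spin 0.0021
```

View pics/b.png

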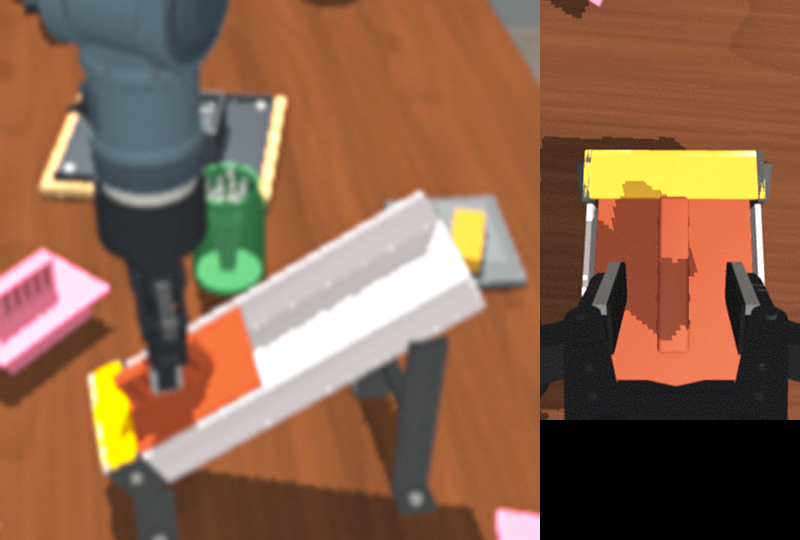

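>>> apply_moves:
  series:
    - [-0.001,-0.001,0.01,0,0.1]
    - [-0.001,-0.001,0.019,0,0.1]
    - [-0.001,-0.001,0.019,0,0.1]
    - [-0.001,-0.001,0.019,0,-1]
    - [-0.001,-0.001,0.019,0,-1]
    - [-0.001,-0.001,0.019,0,-1]
    - [-0.001,-0.001,0.019,0,-1]
    - [-0.001,-0.001,0.019,0,-1]
    - [-0.001,-0.001,0.019,0,-1]

```text
t: 3.9
eef_pos: [0.4591, -0.2508, 0.1074]
tool_rot: [-0.036, 0.999, 0.0, -0.0]
wrist_force: [-2.2, 0.5, 0.8]
gripper_width: 0.153
```

```bash
python3 mv.py 0.4876 -0.247 0.1227 1.642; python3 pic.py c side wrist;  python3 -c "
import cv2,numpy as np
im=cv2.imread('pics/side_c.png');a=cv2.resize(im[120:300,200:380],None,fx=3,fy=3,interpolation=cv2.INTER_CUBIC)
b=cv2.imread('pics/wrist_c.png')[:,140:400];o=np.zeros((540,800,3),np.uint8);o[:,:540]=a;o[:420,540:]=b;cv2.imwrite('pics/c.png',o)"
```

```text
t 3.9 eef [ 0.4591 -0.2508  0.1074] yaw 1.642 tilt [-0.e+00  2.e-04 -1.e+00] w 0.153 F [-2.2  0.5  0.8] T [0.13 0.19 0.02]
shift [-0.0287  0.0017 -0.0153] spin -0.0
```

View pics/c.png

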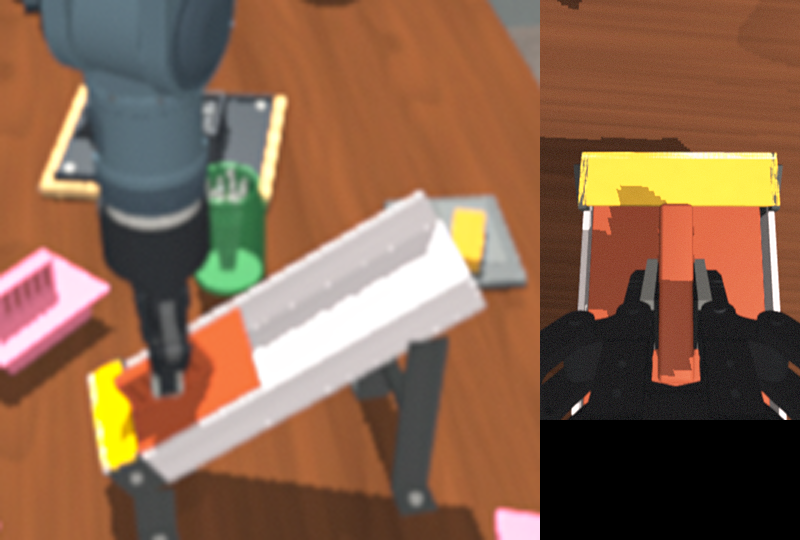

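>>> apply_moves:
  series:
    - [-0.002,0,-0.0015,0,-1]
    - [-0.006,0,-0.004,0,-1]
    - [-0.0105,0,-0.0065,0,-1]
    - [-0.015,0,-0.009,0,-1]
    - [-0.02,0,-0.012,0,-1]
    - [-0.025,0,-0.015,0,-1]
    - [-0.03,0,-0.018,0,-1]
    - [-0.035,0,-0.0205,0,-1]
    - [-0.039,0,-0.023,0,-1]
    - [-0.039,0,-0.023,0,-1]

```text
t: 5.0
eef_pos: [0.499, -0.2482, 0.1307]
tool_rot: [-0.036, 0.999, -0.0, 0.001]
wrist_force: [-0.3, 0.4, -2.5]
gripper_width: 0.15
```

```bash
python3 mv.py 0.4876 -0.247 0.1227 1.642; python3 pic.py d side wrist;  python3 -c "
import cv2,numpy as np
im=cv2.imread('pics/side_d.png');a=cv2.resize(im[120:300,200:380],None,fx=3,fy=3,interpolation=cv2.INTER_CUBIC)
b=cv2.imread('pics/wrist_d.png')[:,140:400];o=np.zeros((540,800,3),np.uint8);o[:,:540]=a;o[:420,540:]=b;cv2.imwrite('pics/d.png',o)"
```

```text
t 5.0 eef [ 0.499  -0.2482  0.1307] yaw 1.6425 tilt [ 1.1e-03 -5.0e-04 -1.0e+00] w 0.15 F [-0.3  0.4 -2.5] T [-0.02  0.01 -0.02]
shift [0.0113 0.0021 0.008 ] spin 0.0005
```

View pics/d.png

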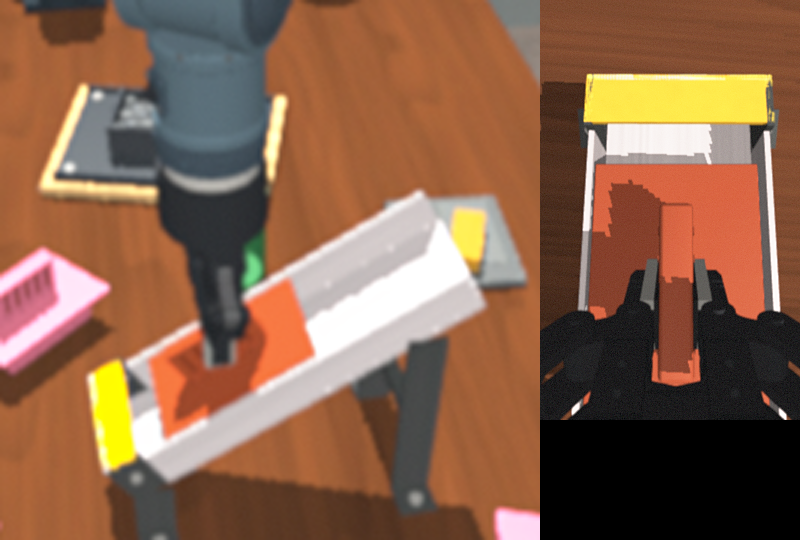

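>>> apply_moves:
  series:
    - [0,0,-0.01,0,-1]
    - [0,0,-0.025,0,-1]
    - [0,0,-0.045,0,-1]
    - [0,0,-0.07,0,-1]
    - [0,0,-0.1,0,-1]
    - [0,0,-0.13,0,-1]
    - [0,0,-0.145,0,-1]
    - [0,0,-0.15,0,-1]
    - [0,0,-0.15,0,-1]

```text
t: 6.0
eef_pos: [0.4983, -0.2483, 0.2811]
tool_rot: [-0.036, 0.999, -0.0, 0.001]
wrist_force: [0.5, -0.6, -3.1]
gripper_width: 0.156
```

```bash
python3 mv.py 0.4876 -0.247 0.1227 1.642; python3 pic.py e side wrist;  python3 -c "
import cv2,numpy as np
im=cv2.imread('pics/side_e.png');a=cv2.resize(im[80:260,200:380],None,fx=3,fy=3,interpolation=cv2.INTER_CUBIC)
b=cv2.imread('pics/wrist_e.png')[:,140:400];o=np.zeros((540,800,3),np.uint8);o[:,:540]=a;o[:420,540:]=b;cv2.imwrite('pics/e.png',o)"
```

```text
t 6.0 eef [ 0.4983 -0.2483  0.2811] yaw 1.6418 tilt [ 1.3e-03 -8.0e-04 -1.0e+00] w 0.156 F [ 0.5 -0.6 -3.1] T [-0.01  0.03 -0.05]
shift [0.0108 0.0022 0.1584] spin -0.0002
```

View pics/e.png

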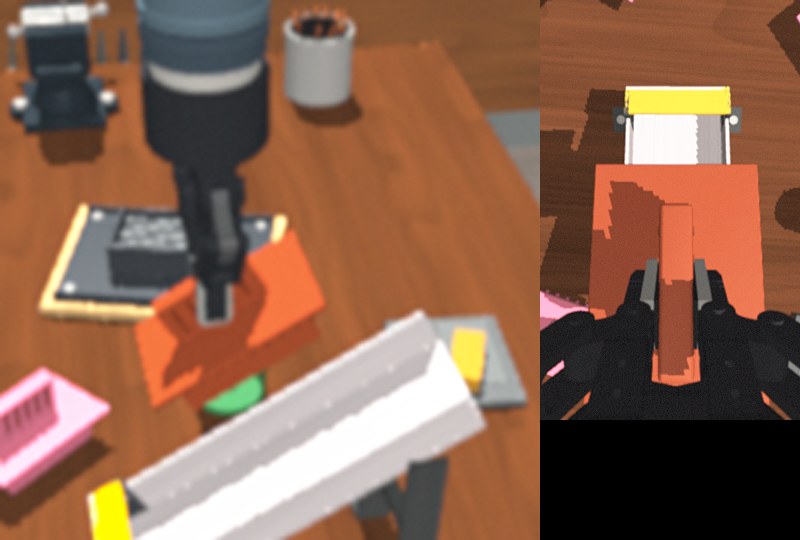

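The lift went cleanly, and the baffle has held its 30° tilt in the grip. I'll level it lightly against free bench at about (0.37, 0.43) before going to the vent.

```bash
python3 mv.py 0.43 0.09 0.285 1.642; python3 mv.py 0.36 0.43 0.285 1.642
```

```text
t 6.1 eef [ 0.4976 -0.2478  0.2793] yaw 1.6419 tilt [-0.0015  0.001  -1.    ] w 0.159 F [-0.5  0.7 -2.9] T [-0.02  0.11 -0.05]
shift [ 0.0434  0.3417 -0.0053] spin -0.0001
t 6.1 eef [ 0.4976 -0.2478  0.2793] yaw 1.6419 tilt [-0.0015  0.001  -1.    ] w 0.159 F [-0.5  0.7 -2.9] T [-0.02  0.11 -0.05]
shift [ 0.0891  0.6859 -0.0048] spin -0.0001
```

>>> apply_moves:
  series:
    - [0.006,0.02,0,0,-1]
    - [0.015,0.055,0,0,-1]
    - [0.025,0.1,0,0,-1]
    - [0.035,0.145,0,0,-1]
    - [0.045,0.19,0,0,-1]
    - [0.055,0.235,0,0,-1]
    - [0.065,0.28,0,0,-1]
    - [0.075,0.325,0,0,-1]
    - [0.085,0.37,0,0,-1]
    - [0.095,0.415,0,0,-1]

```text
t: 7.1
eef_pos: [0.3721, 0.1605, 0.2791]
tool_rot: [-0.035, 0.999, -0.0, -0.001]
wrist_force: [0.7, 0.1, -2.1]
gripper_width: 0.153
```

```bash
python3 mv.py 0.36 0.43 0.285 1.642
```

```text
t 7.1 eef [0.3721 0.1605 0.2791] yaw 1.6417 tilt [-1.9e-03 -4.0e-04 -1.0e+00] w 0.153 F [ 0.7  0.1 -2.1] T [-0.03 -0.03  0.01]
shift [-0.007   0.2697 -0.0059] spin -0.0003
```

>>> apply_moves:
  series:
    - [0,0.04,0,0,-1]
    - [-0.002,0.085,0,0,-1]
    - [-0.004,0.13,0,0,-1]
    - [-0.005,0.175,0,0,-1]
    - [-0.006,0.22,0,0,-1]
    - [-0.007,0.255,0,0,-1]
    - [-0.007,0.27,0.02,0,-1]
    - [-0.007,0.27,0.06,0,-1]
    - [-0.007,0.27,0.1,0,-1]
    - [-0.007,0.27,0.12,0,-1]

```text
t: 8.1
eef_pos: [0.3588, 0.4267, 0.1549]
tool_rot: [-0.036, 0.999, -0.003, -0.003]
wrist_force: [-0.7, -0.5, -2.5]
gripper_width: 0.152
```

```bash
python3 mv.py 0.36 0.43 0.06 1.642; python3 pic.py g side wrist top;  python3 -c "
import cv2,numpy as np
im=cv2.imread('pics/side_g.png');a=cv2.resize(im[0:180,90:270],None,fx=2,fy=2,interpolation=cv2.INTER_CUBIC)
b=cv2.imread('pics/wrist_g.png');o=np.zeros((600,800,3),np.uint8);o[:360,:360]=a;o[:330,360:800]=cv2.resize(b,(440,330));o[360:600,:480]=cv2.imread('pics/top_g.png')[180:420:,:480];cv2.imwrite('pics/g.png',o)"
```

```text
t 8.1 eef [0.3588 0.4267 0.1549] yaw 1.6426 tilt [-0.0061 -0.0057 -1.    ] w 0.152 F [-0.7 -0.5 -2.5] T [-0.07  0.03  0.02]
shift [-0.0021  0.0037  0.0949] spin 0.0006
```

View pics/g.png

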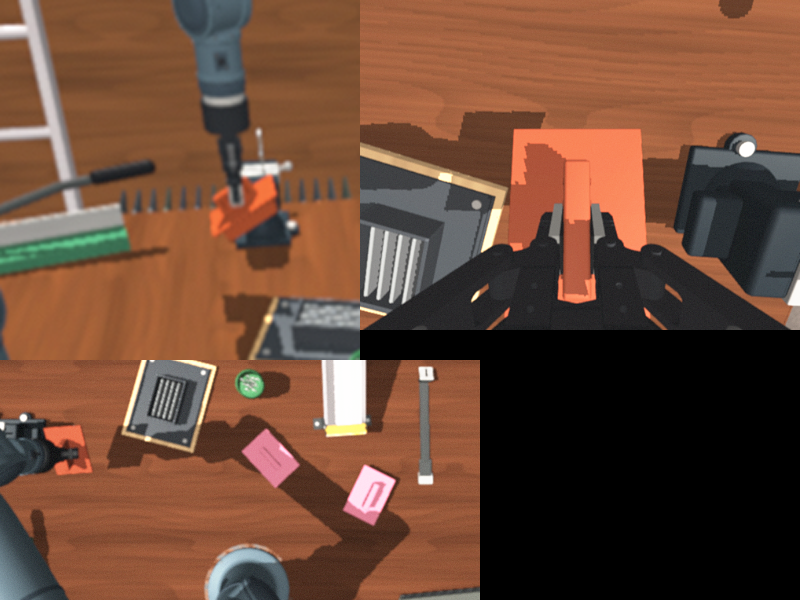

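```bash
python3 mv.py 0.32 0.41 0.068 1.642
```

```text
t 8.25 eef [0.3597 0.4272 0.1578] yaw 1.6421 tilt [-0.0046 -0.0043 -1.    ] w 0.153 F [ 0.5  0.5 -2.5] T [ 0.    0.02 -0.01]
shift [ 0.0404 -0.014   0.09  ] spin 0.0001
```

>>> apply_moves:
  series:
    - [0.02,-0.008,0.01,0,-1]
    - [0.04,-0.014,0.02,0,-1]
    - [0.04,-0.014,0.04,0,-1]
    - [0.04,-0.014,0.06,0,-1]
    - [0.04,-0.014,0.075,0,-1]
    - [0.04,-0.014,0.086,0,-1]
    - [0.04,-0.014,0.09,0,-1]
    - [0.04,-0.014,0.09,0,-1]

```text
t: 9.05
eef_pos: [0.323, 0.4124, 0.0707]
tool_rot: [-0.036, 0.999, 0.0, 0.0]
wrist_force: [0.6, -0.0, -2.4]
gripper_width: 0.157
```

>>> apply_moves:
  series:
    - [0,0,0.006,0,-1]
    - [0,0,0.01,0,-1]
    - [0,0,0.011,0,-1]
    - [-0.004,0,0.012,0,-1]
    - [-0.008,0,0.013,0,-1]
    - [-0.008,0,0.013,0,-1]

```text
t: 9.65
eef_pos: [0.3316, 0.413, 0.0574]
tool_rot: [-0.035, 0.999, 0.0, 0.0]
wrist_force: [0.1, -0.1, -1.9]
gripper_width: 0.153
```

```bash
python3 mv.py 0.36 0.41 0.0417 1.642
```

```text
t 9.65 eef [0.3316 0.413  0.0574] yaw 1.6414 tilt [ 8.e-04  6.e-04 -1.e+00] w 0.153 F [ 0.1 -0.1 -1.9] T [-0.01  0.01 -0.01]
shift [-0.0281 -0.005   0.0158] spin -0.0006
```

>>> apply_moves:
  series:
    - [-0.002,0,0.001,0,-1]
    - [-0.006,0,0.002,0,-1]
    - [-0.01,0,0.003,0,-1]
    - [-0.014,0,0.0045,0,-1]
    - [-0.018,0,0.006,0,-1]
    - [-0.018,0,0.006,0,-1]

```text
t: 10.25
eef_pos: [0.3478, 0.4143, 0.0521]
tool_rot: [-0.036, 0.999, 0.001, -0.001]
wrist_force: [-4.6, -1.6, 6.8]
gripper_width: 0.157
```

```bash
python3 mv.py 0.36 0.41 0.0417 1.642; python3 pic.py h side wrist;  python3 -c "
import cv2,numpy as np
im=cv2.imread('pics/side_h.png');a=cv2.resize(im[60:180,90:210],None,fx=3,fy=3,interpolation=cv2.INTER_CUBIC)
b=cv2.imread('pics/wrist_h.png');o=np.zeros((360,800,3),np.uint8);o[:360,:360]=a;o[:330,360:800]=cv2.resize(b,(440,330));cv2.imwrite('pics/h.png',o)"
```

```text
t 10.25 eef [0.3478 0.4143 0.0521] yaw 1.6422 tilt [-0.0025  0.0015 -1.    ] w 0.157 F [-4.6 -1.6  6.8] T [-0.18  1.36 -0.08]
shift [-0.0119 -0.0052  0.0104] spin 0.0002
```

View pics/h.png

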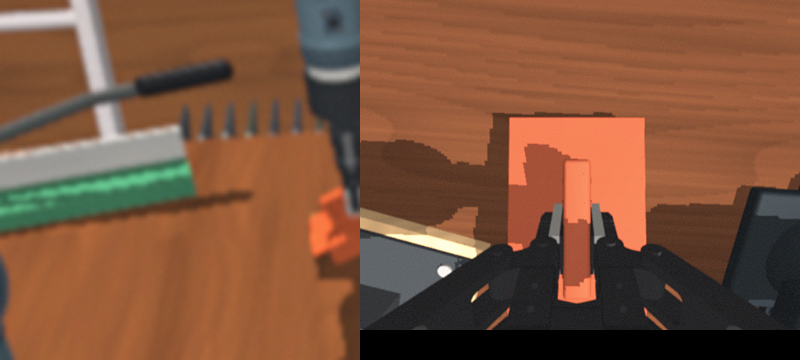

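>>> apply_moves:
  series:
    - [-0.004,0,0.0015,0,-1]
    - [-0.008,0,0.003,0,-1]
    - [-0.012,0,0.0045,0,-1]
    - [-0.016,0,0.006,0,-1]
    - [-0.02,0,0.0075,0,-1]
    - [-0.024,0,0.009,0,-1]
    - [-0.024,0,0.009,0,-1]

```text
t: 11.05
eef_pos: [0.3716, 0.4159, 0.0426]
tool_rot: [-0.036, 0.999, 0.001, -0.001]
wrist_force: [-4.1, 0.2, 4.3]
gripper_width: 0.15
```

```bash
python3 mv.py 0.36 0.41 0.0417 1.642; python3 pic.py i side wrist;  python3 -c "
import cv2,numpy as np
im=cv2.imread('pics/side_i.png');a=cv2.resize(im[60:180,170:290],None,fx=3,fy=3,interpolation=cv2.INTER_CUBIC)
b=cv2.imread('pics/wrist_i.png');o=np.zeros((360,800,3),np.uint8);o[:360,:360]=a;o[:330,360:800]=cv2.resize(b,(440,330));cv2.imwrite('pics/i.png',o)"
```

```text
t 11.05 eef [0.3716 0.4159 0.0426] yaw 1.6423 tilt [-2.6e-03  9.0e-04 -1.0e+00] w 0.15 F [-4.1  0.2  4.3] T [-0.13  1.23  0.01]
shift [ 0.012 -0.005  0.001] spin 0.0003
```

View pics/i.png

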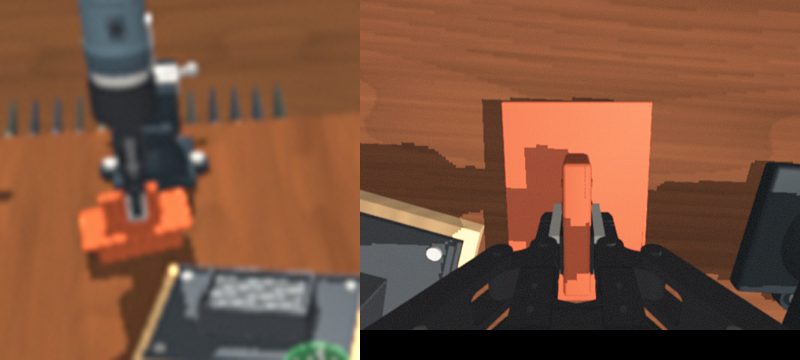

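>>> apply_moves:
  series:
    - [-0.002,0,0.001,0,-1]
    - [-0.004,0,0.002,0,-1]
    - [-0.005,0,0.003,0,-1]
    - [-0.005,0,0.003,0,-1]

```text
t: 11.55
eef_pos: [0.3771, 0.4162, 0.0395]
tool_rot: [-0.036, 0.999, 0.0, -0.0]
wrist_force: [-3.6, -0.1, 3.7]
gripper_width: 0.155
```

```bash
python3 mv.py 0.36 0.41 0.0417 1.642
```

```text
t 11.55 eef [0.3771 0.4162 0.0395] yaw 1.6422 tilt [-1.e-03  6.e-04 -1.e+00] w 0.155 F [-3.6 -0.1  3.7] T [-0.04  1.35 -0.02]
shift [ 0.0175 -0.005  -0.0022] spin 0.0002
```

>>> apply_moves:
  series:
    - [-0.002,0,0.001,0,-1]
    - [-0.003,0,0.002,0,-1]
    - [-0.003,0,0.003,0,-1]
    - [-0.003,0,0.003,0,-1]

```text
t: 11.95
eef_pos: [0.3809, 0.4165, 0.0369]
tool_rot: [-0.036, 0.999, 0.0, 0.0]
wrist_force: [-3.0, 0.2, 5.8]
gripper_width: 0.155
```

```bash
python3 mv.py 0.36 0.41 0.0417 1.642; python3 pic.py j wrist side; python3 -c "
import cv2,numpy as np
im=cv2.imread('pics/side_j.png');a=cv2.resize(im[60:180,170:290],None,fx=3,fy=3,interpolation=cv2.INTER_CUBIC)
b=cv2.imread('pics/wrist_j.png');o=np.zeros((360,800,3),np.uint8);o[:360,:360]=a;o[:330,360:800]=cv2.resize(b,(440,330));cv2.imwrite('pics/j.png',o)"
```

```text
t 11.95 eef [0.3809 0.4165 0.0369] yaw 1.642 tilt [ 7.e-04  6.e-04 -1.e+00] w 0.155 F [-3.   0.2  5.8] T [-0.2   1.19  0.01]
shift [ 0.0213 -0.005  -0.0049] spin 0.0
```

View pics/j.png

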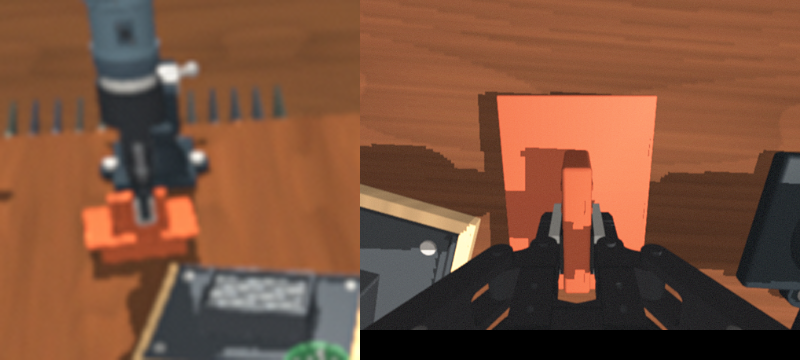

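```bash
python3 -c "
import cv2
im=cv2.imread('pics/wrist_j.png');cv2.imwrite('pics/j_c.png',cv2.resize(im[105:295,165:395],None,fx=3,fy=3,interpolation=cv2.INTER_CUBIC))"
```

```text
(no output)
```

View pics/j_c.png

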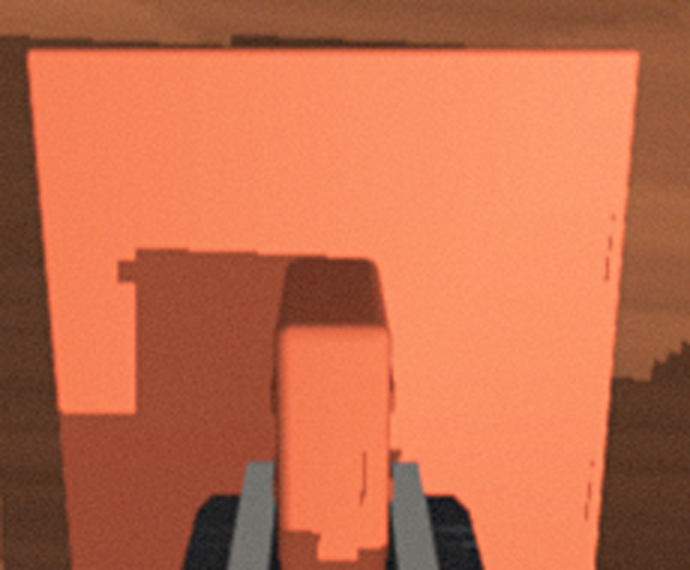

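```bash
cat > tilt.py <<'E'
from h import *
import json
def fit(name,pts,side,x0,y0,k,eef,yaw):
    W=json.load(open(name));W['P']=np.array(W['P'])
    w=lambda q:np.array(uc(q[0],q[1],k,x0,y0))
    def pose(p): return R.from_euler("ZYX",[p[3],-p[4],0]).as_matrix(),np.array(p[:3])
    def res(p):
        M,t=pose(p);r=[]
        for X,uv in pts: r+=list((proj(W,M@(np.array(X)/1000)+t)-w(uv))[0])
        for y,uv in side:
            a,b=proj(W,np.array([[-.065,y/1000,.005],[.065,y/1000,.005]])@M.T+t); d=(b-a)/np.linalg.norm(b-a); v=w(uv)-a; r.append(d[0]*v[1]-d[1]*v[0])
        return np.array(r)
    r=least_squares(res,[eef[0],eef[1],eef[2],yaw-np.pi/2,0.0],loss="soft_l1")
    M,t=pose(r.x)
    print("origin",np.round(r.x[:3],4),"yaw",round(r.x[3],4),"pitch deg (+ = low toward robot)",round(np.degrees(r.x[4]),2),"res",np.round(res(r.x),1))
    g=np.array(eef)+[0,0,.0187]; print("grasp in baffle frame mm",np.round(M.T@(g-t)*1000,1)," TCP rel origin world",np.round(eef-t,4))
    return r.x
E
python3 - <<'E'
from tilt import *
fit("pics/wrist_j.json",[((-65,-44,5),(28,50)),((-65,44,5),(638,50)),((-35,-7,41),(279,328)),((-35,7,41),(389,326)),((-35,-7,5),(290,258)),((-35,7,5),(375,258))],[(-44,(68,500)),(44,(598,500))],165,105,3,[.3809,.4165,.0369],1.642)
E
```

```text
origin [0.3752 0.4166 0.0272] yaw 0.0717 pitch deg (+ = low toward robot) 0.98 res [-0.   0.9 -0.   0.8 -1.5 -0.3  1.1  0.4 -0.9 -1.1  1.2 -1.1 -0.2  0.2]
grasp in baffle frame mm [ 6.1 -0.5 28.3]  TCP rel origin world [ 0.0057 -0.0001  0.0097]
```

>>> apply_moves:
  series:
    - [-0.001,0,0.001,0,-1]
    - [-0.001,0,0.002,0,-1]
    - [-0.001,0,0.002,0,-1]

```text
t: 12.35
eef_pos: [0.3819, 0.4166, 0.036]
tool_rot: [-0.036, 0.999, 0.0, 0.001]
wrist_force: [-5.2, -2.8, 14.2]
gripper_width: 0.154
```

```bash
python3 mv.py 0.36 0.41 0.0417 1.642
```

```text
t 12.35 eef [0.3819 0.4166 0.036 ] yaw 1.6421 tilt [ 1.1e-03  9.0e-04 -1.0e+00] w 0.154 F [-5.2 -2.8 14.2] T [-0.62  1.62 -0.02]
shift [ 0.0223 -0.005  -0.0057] spin 0.0001
```

>>> apply_moves:
  series:
    - [0,0,-0.004,0,-1]
    - [0,0,-0.02,0,-1]
    - [0,0,-0.05,0,-1]
    - [0,0,-0.09,0,-1]
    - [0,0,-0.13,0,-1]
    - [0,0,-0.17,0,-1]
    - [0,0,-0.21,0,-1]
    - [0,0,-0.25,0,-1]
    - [0,0,-0.28,0,-1]
    - [0,0,-0.28,0,-1]

```text
t: 13.35
eef_pos: [0.3844, 0.4178, 0.319]
tool_rot: [-0.035, 0.999, 0.003, 0.004]
wrist_force: [0.0, 1.1, -2.4]
gripper_width: 0.151
```

```bash
python3 mv.py 0.62 0.183 0.33 1.322
```

```text
t 13.35 eef [0.3844 0.4178 0.319 ] yaw 1.6417 tilt [ 0.0087  0.0054 -0.9999] w 0.151 F [ 0.   1.1 -2.4] T [ 0.03 -0.02 -0.01]
shift [-0.2185 -0.2508 -0.0102] spin 0.3197
```

>>> apply_moves:
  series:
    - [-0.02,-0.025,0,0.05,-1]
    - [-0.05,-0.06,-0.005,0.12,-1]
    - [-0.08,-0.095,-0.01,0.2,-1]
    - [-0.11,-0.13,-0.01,0.27,-1]
    - [-0.14,-0.165,-0.01,0.32,-1]
    - [-0.17,-0.2,-0.01,0.32,-1]
    - [-0.2,-0.23,-0.01,0.32,-1]
    - [-0.218,-0.251,-0.01,0.32,-1]
    - [-0.218,-0.251,-0.01,0.32,-1]
    - [-0.218,-0.251,-0.01,0.32,-1]

```text
t: 14.35
eef_pos: [0.6172, 0.1806, 0.322]
tool_rot: [0.125, 0.992, -0.001, -0.001]
wrist_force: [-0.2, -0.1, -2.5]
gripper_width: 0.153
```

```bash
python3 pic.py k wrist; python3 mv.py 0.5 0.214 0.15 1.322
```

```text
t 14.4 eef [0.6166 0.1815 0.3227] yaw 1.3218 tilt [-2.e-03 -4.e-04 -1.e+00] w 0.152 F [ 0.2  0.9 -2.7] T [-0.04 -0.02 -0.02]
shift [0.1208 0.003  0.1729] spin -0.0002
```

View pics/wrist_k.png

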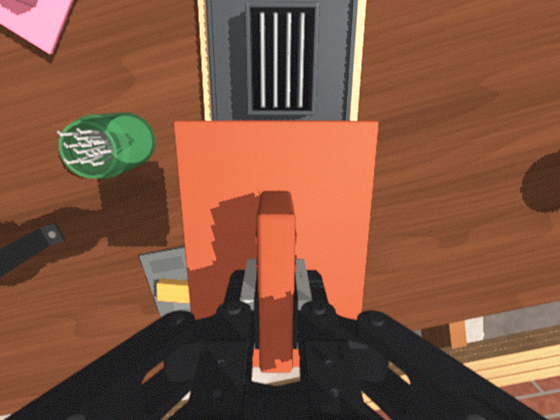

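```bash
python3 -c "
import cv2
im=cv2.imread('pics/wrist_k.png');cv2.imwrite('pics/k1.png',cv2.resize(im[0:125,195:370],None,fx=4.5,fy=4.5,interpolation=cv2.INTER_CUBIC));cv2.imwrite('pics/k2.png',cv2.resize(im[110:310,165:395],None,fx=3,fy=3,interpolation=cv2.INTER_CUBIC))"
```

```text
(no output)
```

View pics/k1.png

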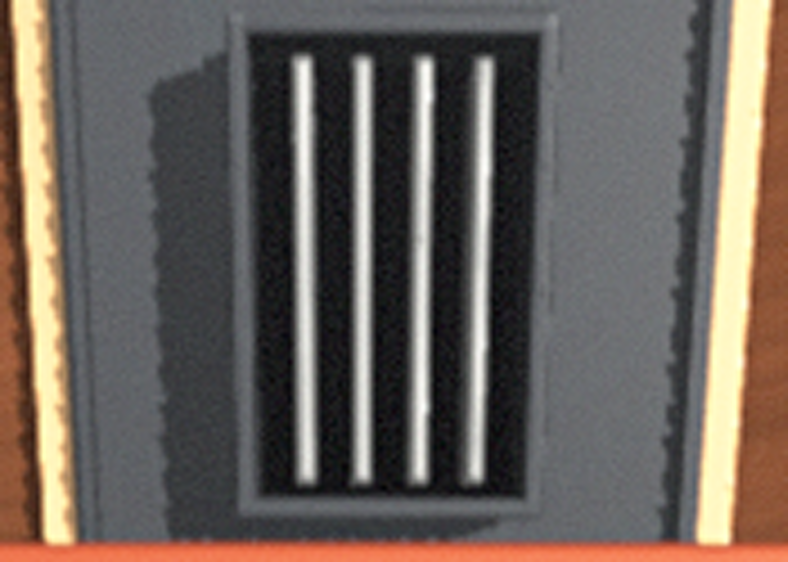

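View pics/k2.png

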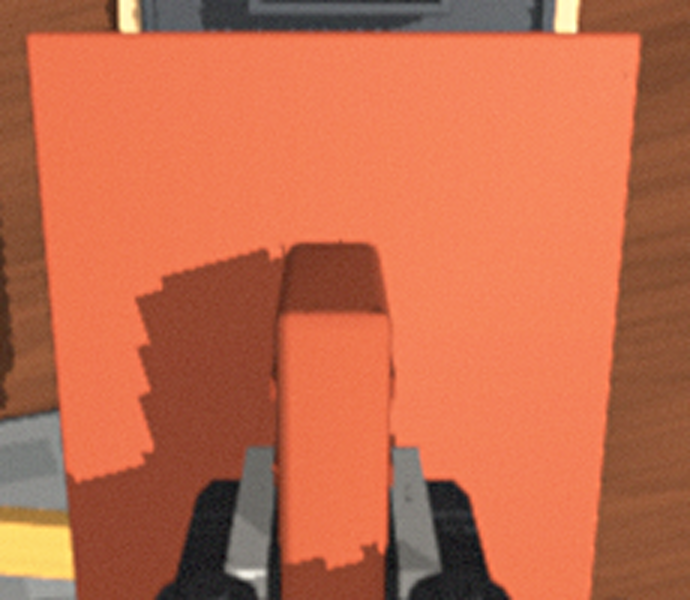

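```bash
python3 - <<'E'
from tilt import *
fit("pics/wrist_k.json",[((-65,-44,5),(28,35)),((-65,44,5),(639,36)),((-35,-7,41),(279,313)),((-35,7,41),(389,312)),((-35,-7,5),(290,243)),((-35,7,5),(375,243))],[(-44,(68,490)),(44,(602,490))],165,110,3,[.6168,.1812,.3225],1.322)
W=json.load(open("pics/wrist_k.json"));W['P']=np.array(W['P'])
V=lambda u,v:uc(u,v,4.5,195,0)
obs=[((-50,-22.5,48),V(303,57)),((-50,-7.5,48),V(363,57)),((-50,7.5,48),V(424,57)),((-50,22.5,48),V(485,57)),((50,-22.5,48),V(307,484)),((50,-7.5,48),V(363,484)),((50,7.5,48),V(420,484)),((50,22.5,48),V(476,484)),
((-59,-40.5,52),V(230,15)),((-59,40.5,52),V(557,15)),((59,-40.5,52),V(240,515)),((59,40.5,52),V(539,515))]
def res(p):
    M=R.from_euler("Z",p[2]).as_matrix();t=np.array([p[0],p[1],0]); return np.concatenate([(proj(W,M@(np.array(X)/1000)+t)-uv)[0] for X,uv in obs])
r=least_squares(res,[.4985,.214,-.249],loss="soft_l1");print("vent",np.round(r.x,4));print(np.round(res(r.x).reshape(-1,2),1).tolist())
E
```

```text
origin [0.6119 0.1829 0.3133] yaw -0.2481 pitch deg (+ = low toward robot) 1.18 res [-0.1  1.2  0.2  0.4 -1.4 -0.2  1.4  0.1 -0.7 -0.6  1.6 -0.7 -0.1 -0.3]
grasp in baffle frame mm [ 5.8 -0.4 27.8]  TCP rel origin world [ 0.0049 -0.0017  0.0092]
vent [ 0.5002  0.2184 -0.2511]
[[-0.2, 0.1], [0.0, 0.1], [0.0, 0.1], [0.1, 0.1], [-0.1, -0.0], [-0.0, -0.0], [-0.2, -0.0], [-0.1, -0.0], [-0.9, -1.0], [1.2, -0.9], [-0.3, 1.0], [1.0, 1.0]]
```

```bash
python3 mv.py 0.5051 0.2167 0.14 1.319
```

```text
t 14.4 eef [0.6166 0.1815 0.3227] yaw 1.3218 tilt [-2.e-03 -4.e-04 -1.e+00] w 0.152 F [ 0.2  0.9 -2.7] T [-0.04 -0.02 -0.02]
shift [0.1165 0.0068 0.1829] spin 0.0028
```

>>> apply_moves:
  series:
    - [0.03,0.002,0.01,0.003,-1]
    - [0.07,0.005,0.03,0.003,-1]
    - [0.1,0.007,0.06,0.003,-1]
    - [0.1165,0.007,0.1,0.003,-1]
    - [0.1165,0.007,0.14,0.003,-1]
    - [0.1165,0.007,0.17,0.003,-1]
    - [0.1165,0.007,0.182,0.003,-1]
    - [0.1165,0.007,0.182,0.003,-1]
    - [0.1165,0.007,0.182,0.003,-1]

```text
t: 15.3
eef_pos: [0.5063, 0.2176, 0.1437]
tool_rot: [0.125, 0.992, 0.0, 0.001]
wrist_force: [0.4, 0.0, -2.1]
gripper_width: 0.153
```

```bash
python3 mv.py 0.5051 0.2167 0.105 1.319; python3 pic.py l wrist side top; python3 -c "
import cv2,numpy as np
im=cv2.imread('pics/side_l.png');a=cv2.resize(im[90:210,200:320],None,fx=3,fy=3,interpolation=cv2.INTER_CUBIC)
t=cv2.imread('pics/top_l.png');t=cv2.resize(t[160:280,100:240],None,fx=3,fy=3)
o=np.zeros((360,780,3),np.uint8);o[:360,:360]=a;o[:360,360:780]=t;cv2.imwrite('pics/l.png',o)"
```

```text
t 15.3 eef [0.5063 0.2176 0.1437] yaw 1.3197 tilt [ 2.e-03  6.e-04 -1.e+00] w 0.153 F [ 0.4  0.  -2.1] T [ 0.02 -0.02 -0.02]
shift [ 0.001  -0.0012  0.0387] spin 0.0007
```

View pics/l.png

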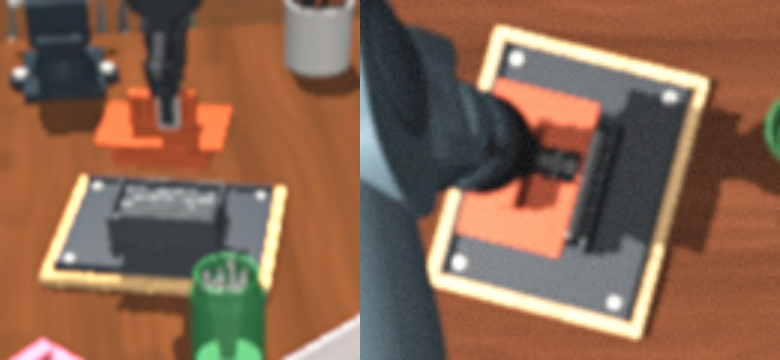

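View pics/wrist_l.png

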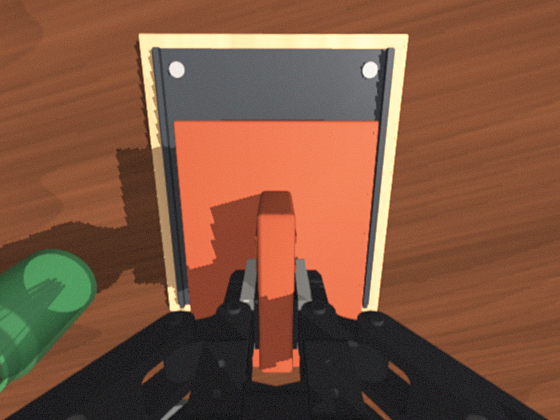

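```bash
python3 - <<'E'
from tilt import *
b=fit("pics/wrist_l.json",[((-65,-44,5),(28,35)),((-65,44,5),(639,36)),((-35,-7,41),(279,313)),((-35,7,41),(389,312)),((-35,-7,5),(290,243)),((-35,7,5),(375,243))],[(-44,(68,490)),(44,(602,490))],165,110,3,[.5063,.2176,.1437],1.32)
W=json.load(open("pics/wrist_l.json"));W['P']=np.array(W['P'])
obs=[((-120,-100,12),(140,35.5)),((-120,100,12),(407,35))]
def res(p):
    M=R.from_euler("Z",p[2]).as_matrix();t=np.array([p[0],p[1],0]); return np.concatenate([(proj(W,M@(np.array(X)/1000)+t)-uv)[0] for X,uv in obs])
r=least_squares(res,[.4985,.214,-.249]);print("vent",np.round(r.x,4),np.round(res(r.x),1))
E
python3 -c "
import cv2
im=cv2.imread('pics/wrist_l.png');cv2.imwrite('pics/l2.png',cv2.resize(im[25:130,130:420],None,fx=2.7,fy=2.7,interpolation=cv2.INTER_CUBIC))"
```

```text
origin [0.501  0.2199 0.135 ] yaw -0.2489 pitch deg (+ = low toward robot) 1.42 res [-0.1  1.2  0.1  0.4 -1.2 -0.2  1.7  0.1 -0.6 -0.6  1.6 -0.7 -0.2 -0.3]
grasp in baffle frame mm [ 6.4 -0.9 27.3]  TCP rel origin world [ 0.0053 -0.0023  0.0087]
vent [ 0.5011  0.2185 -0.2491] [-1.6  0.2  1.6  0.2]
```

View pics/l2.png

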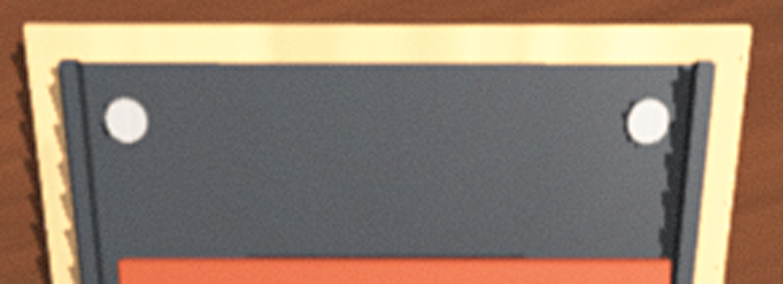

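>>> apply_moves:
  series:
    - [0.001,-0.001,0.015,0,-1]
    - [0.001,-0.001,0.03,0,-1]
    - [0.001,-0.001,0.04,0,-1]
    - [0.001,-0.001,0.044,0,-1]
    - [0.001,-0.001,0.044,0,-1]

```text
t: 15.95
eef_pos: [0.5045, 0.2162, 0.0983]
tool_rot: [0.126, 0.992, -0.0, -0.0]
wrist_force: [-0.8, 0.6, -2.9]
gripper_width: 0.156
```

```bash
python3 mv.py 0.5056 0.2165 0.06 1.3205; python3 pic.py m wrist side; python3 -c "
import cv2,numpy as np
im=cv2.imread('pics/side_m.png');a=cv2.resize(im[110:210,210:310],None,fx=5,fy=5,interpolation=cv2.INTER_CUBIC)
cv2.imwrite('pics/m.png',a)"
```

```text
t 15.95 eef [0.5045 0.2162 0.0983] yaw 1.3189 tilt [-3.e-04 -0.e+00 -1.e+00] w 0.156 F [-0.8  0.6 -2.9] T [ 0.    0.   -0.01]
shift [-0.001   0.0006  0.0383] spin -0.0016
```

View pics/m.png

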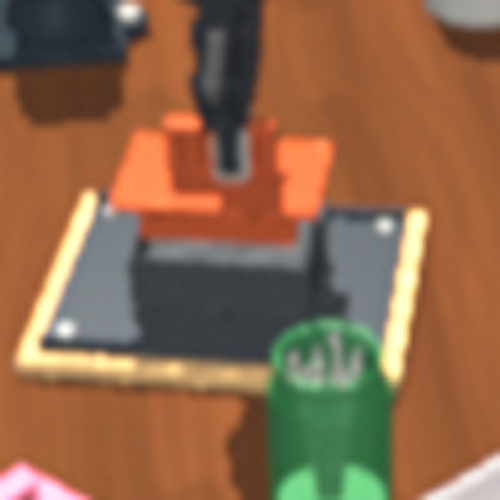

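View pics/wrist_m.png

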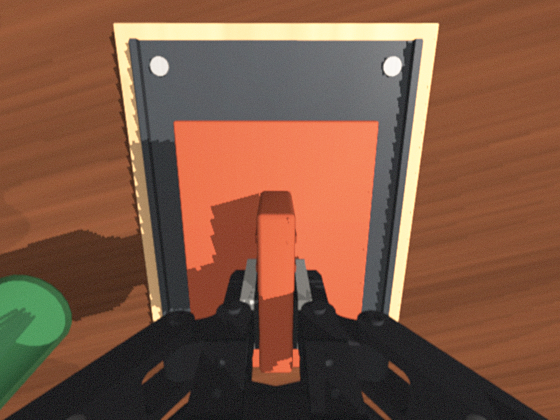

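>>> apply_moves:
  series:
    - [-0.001,0,0.005,0,-1]
    - [-0.001,0,0.009,0,-1]
    - [-0.001,0,0.012,0,-1]
    - [-0.001,0,0.015,0,-1]
    - [-0.001,0,0.018,0,-1]
    - [-0.001,0,0.02,0,-1]
    - [-0.001,0,0.02,0,-1]

```text
t: 16.75
eef_pos: [0.5051, 0.2159, 0.0779]
tool_rot: [0.126, 0.992, -0.0, -0.0]
wrist_force: [-0.0, 0.1, -2.3]
gripper_width: 0.157
```

```bash
python3 mv.py 0.5056 0.2165 0.06 1.3205
```

```text
t 16.75 eef [0.5051 0.2159 0.0779] yaw 1.319 tilt [-7.e-04 -1.e-04 -1.e+00] w 0.157 F [-0.   0.1 -2.3] T [-0.04 -0.05  0.01]
shift [-0.0003  0.0007  0.0179] spin -0.0015
```

Force is unchanged past the depth where fin tops would touch, so the fins are entering. Seating is expected at a TCP height of about 0.060–0.061.

>>> apply_moves:
  series:
    - [0,0,0.003,0,-1]
    - [0,0,0.006,0,-1]
    - [0,0,0.009,0,-1]
    - [0,0,0.012,0,-1]
    - [0,0,0.014,0,-1]
    - [0,0,0.0145,0,-1]
    - [0,0,0.0145,0,-1]

```text
t: 17.45
eef_pos: [0.5054, 0.216, 0.0637]
tool_rot: [0.126, 0.992, 0.0, -0.0]
wrist_force: [0.3, 0.5, -2.3]
gripper_width: 0.156
```

```bash
python3 mv.py 0.5056 0.2165 0.06 1.3205
```

```text
t 17.45 eef [0.5054 0.216  0.0637] yaw 1.319 tilt [-2.e-04  0.e+00 -1.e+00] w 0.156 F [ 0.3  0.5 -2.3] T [ 0.   -0.07 -0.02]
shift [-0.0001  0.0006  0.0037] spin -0.0015
```

>>> apply_moves:
  series:
    - [0,0,0.001,0,-1]
    - [0,0,0.002,0,-1]
    - [0,0,0.003,0,-1]
    - [0,0,0.003,0,-1]

```text
t: 17.85
eef_pos: [0.5053, 0.216, 0.0607]
tool_rot: [0.126, 0.992, -0.0, -0.0]
wrist_force: [0.1, -0.3, -2.7]
gripper_width: 0.154
```

```bash
python3 mv.py 0.5056 0.2165 0.06 1.3205
```

```text
t 17.85 eef [0.5053 0.216  0.0607] yaw 1.319 tilt [-2.e-04  0.e+00 -1.e+00] w 0.154 F [ 0.1 -0.3 -2.7] T [-0.08  0.03  0.02]
shift [-0.0001  0.0006  0.0007] spin -0.0015
```

>>> apply_moves:
  series:
    - [0,0,0.0005,0,-1]
    - [0,0,0.001,0,-1]
    - [0,0,0.001,0,-1]

```text
t: 18.15
eef_pos: [0.5055, 0.216, 0.0603]
tool_rot: [0.126, 0.992, 0.0, 0.0]
wrist_force: [-0.4, -1.8, 2.8]
gripper_width: 0.152
```

```bash
python3 mv.py 0.5056 0.2165 0.06 1.3205; python3 pic.py n wrist side; python3 -c "
import cv2,numpy as np
im=cv2.imread('pics/side_n.png');a=cv2.resize(im[110:210,210:310],None,fx=5,fy=5,interpolation=cv2.INTER_CUBIC)
cv2.imwrite('pics/n.png',a)"
```

```text
t 18.15 eef [0.5055 0.216  0.0603] yaw 1.319 tilt [ 4.e-04  1.e-04 -1.e+00] w 0.152 F [-0.4 -1.8  2.8] T [-0.03  0.46 -0.03]
shift [0.0001 0.0005 0.0003] spin -0.0015
```

View pics/n.png

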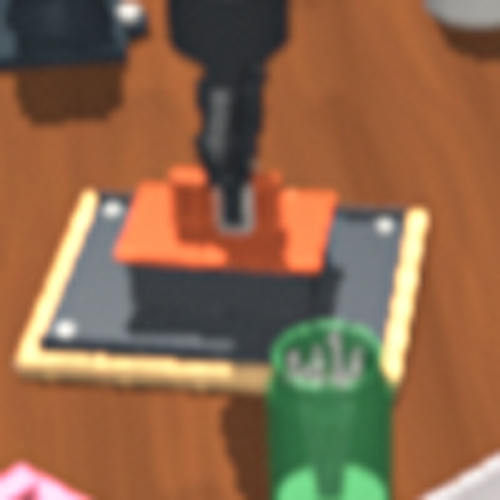

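>>> apply_moves:
  series:
    - [0,0,0.0005,0,-1]
    - [0,0,0.0007,0,-1]

```text
t: 18.45
eef_pos: [0.5056, 0.2159, 0.06]
tool_rot: [0.126, 0.992, 0.0, 0.0]
wrist_force: [-2.9, -2.3, 9.4]
gripper_width: 0.154
```

```bash
python3 mv.py 0.5056 0.2165 0.06 1.3205
```

```text
t 18.45 eef [0.5056 0.2159 0.06  ] yaw 1.3189 tilt [ 7.e-04  1.e-04 -1.e+00] w 0.154 F [-2.9 -2.3  9.4] T [-0.28  1.05  0.03]
shift [0.0002 0.0006 0.    ] spin -0.0016
```

>>> apply_moves:
  series:
    - [0,0,0.0005,0,-0.5]
    - [0,0,0,0,-0.3]
    - [0,0,0,0,0]
    - [0,0,0,0,0]
    - [0,0,-0.005,0,0]
    - [0,0,-0.02,0,0]
    - [0,0,-0.05,0,0]
    - [0,0,-0.09,0,0]
    - [0,0,-0.13,0,0]
    - [0,0,-0.17,0,0]

```text
t: 19.45
eef_pos: [0.5051, 0.2159, 0.231]
tool_rot: [0.126, 0.992, 0.0, 0.0]
wrist_force: [1.2, -0.3, -0.4]
gripper_width: 0.498
```

```bash
python3 mv.py 0.62 0.183 0.3 1.3205
```

```text
t 19.45 eef [0.5051 0.2159 0.231 ] yaw 1.319 tilt [ 2.e-04  2.e-04 -1.e+00] w 0.498 F [ 1.2 -0.3 -0.4] T [ 0.01 -0.02  0.02]
shift [-0.1195 -0.0033 -0.069 ] spin -0.0015
```

Now I'll back off a little to view it.

>>> apply_moves:
  series:
    - [-0.01,0,-0.03,0,0]
    - [-0.04,0,-0.05,0,0]
    - [-0.07,0,-0.06,0,0]
    - [-0.07,0,-0.06,0,0]
    - [-0.07,0,-0.06,0,0]

```text
t: 19.95
eef_pos: [0.5734, 0.1984, 0.2889]
tool_rot: [0.126, 0.992, 0.0, -0.0]
wrist_force: [-0.7, 0.0, -0.0]
gripper_width: 0.503
```

```bash
python3 pic.py o wrist side top; python3 -c "
import cv2,numpy as np
im=cv2.imread('pics/side_o.png');a=cv2.resize(im[120:220,210:310],None,fx=4,fy=4,interpolation=cv2.INTER_CUBIC)
b=cv2.imread('pics/wrist_o.png');o=np.zeros((600,800,3),np.uint8);o[:400,:400]=a;o[:300,400:]=cv2.resize(b,(400,300));o[300:600,400:800]=cv2.resize(cv2.imread('pics/top_o.png'),(400,300));cv2.imwrite('pics/o.png',o)"
```

```text
(no output)
```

View pics/o.png

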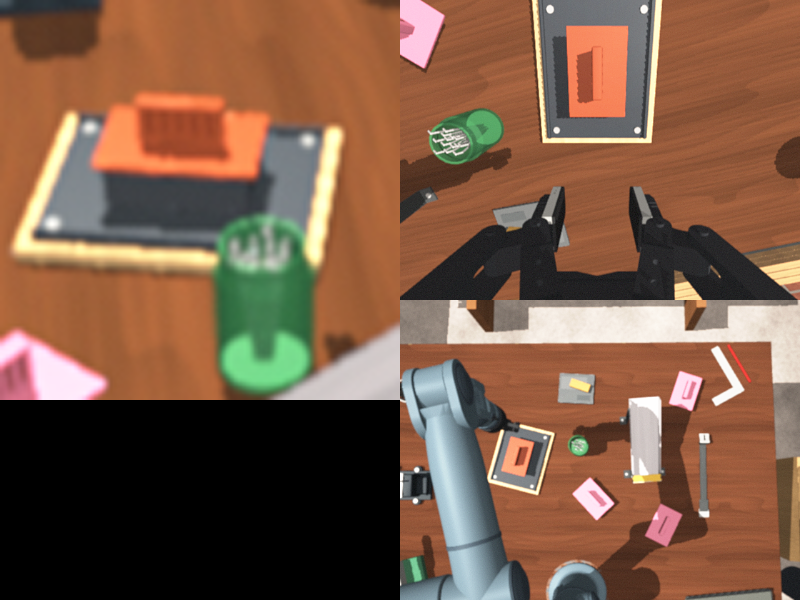

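View pics/wrist_o.png

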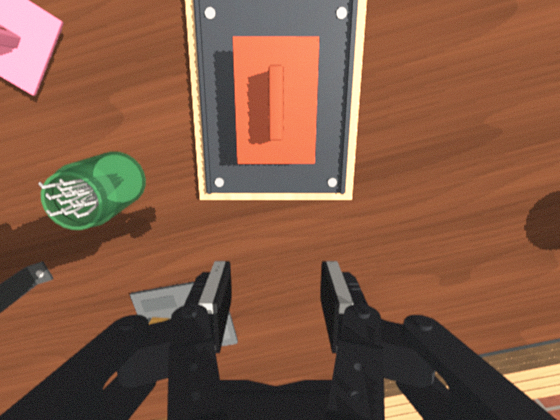

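```bash
python3 - <<'E'
from h import *
import json
W=json.load(open("pics/wrist_o.json"));W['P']=np.array(W['P'])
im=cv2.imread("pics/wrist_o.png").astype(int)
m=((im[...,2]-im[...,0]>90)&(im[...,1]<130)).astype(np.uint8); m[180:]=0; m[:30]=0; m[:,:222]=0;m[:,335:]=0
c=max(cv2.findContours(m,cv2.RETR_EXTERNAL,cv2.CHAIN_APPROX_NONE)[0],key=cv2.contourArea)
q=cv2.approxPolyDP(cv2.convexHull(c),4,True)[:,0];print(q.tolist())
q=np.array(sorted(q.tolist(),key=lambda a:a[1]),float)
t=q[:2][np.argsort(q[:2,0])];b=q[2:4][np.argsort(q[2:4,0])]
uv=np.array([t[0]+[-.5,-.5],t[1]+[.5,-.5],b[1]+[.5,.5],b[0]+[-.5,.5]])
X=np.array([(-65,-44,5),(-65,44,5),(65,44,5),(65,-44,5)])/1000
def res(p):
    M=R.from_euler("ZYX",[p[3],-p[4],p[5]]).as_matrix(); return (proj(W,X@M.T+p[:3])-uv).ravel()
r=least_squares(res,[.5,.218,.052,-.25,0,0]);print(np.round(r.x,4),np.round(res(r.x),1))
for z in (.052,.055,.06,.07,.08):
    f=lambda p:res([p[0],p[1],z,p[2],0,0]); s=least_squares(f,[.5,.218,-.25]); print(z,np.round(s.x,4),round(s.cost,2))
E
python3 mv.py 0.5 0.2 0.3 1.3
```

```text
[[280, 64], [314, 163], [238, 163], [234, 66]]
[ 0.51    0.2037 -0.0036 -0.0459  0.4801 -0.4436] [-8.7 -1.2  9.3  4.  -5.2 -3.4  4.8  0.8]
0.052 [ 0.5127  0.2049 -0.1165] 702.04
0.055 [ 0.5127  0.205  -0.1165] 740.18
0.06 [ 0.5127  0.2051 -0.1165] 808.35
0.07 [ 0.5128  0.2054 -0.1164] 963.47
0.08 [ 0.5128  0.2057 -0.1164] 1146.64
t 20.1 eef [0.5719 0.1987 0.2886] yaw 1.3196 tilt [-1.7e-03 -2.0e-04 -1.0e+00] w 0.505 F [-0.2  0.7 -0.1] T [-0.05  0.01  0.06]
shift [ 0.07   -0.0167 -0.0113] spin 0.0196
```

The colour mask failed, so that fit means nothing. I'll use hand-read corners from a zoomed crop instead.

```bash
python3 -c "
import cv2
im=cv2.imread('pics/wrist_o.png');cv2.imwrite('pics/o2.png',cv2.resize(im[25:175,222:332],None,fx=4,fy=4,interpolation=cv2.INTER_CUBIC))"
```

```text
(no output)
```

View pics/o2.png

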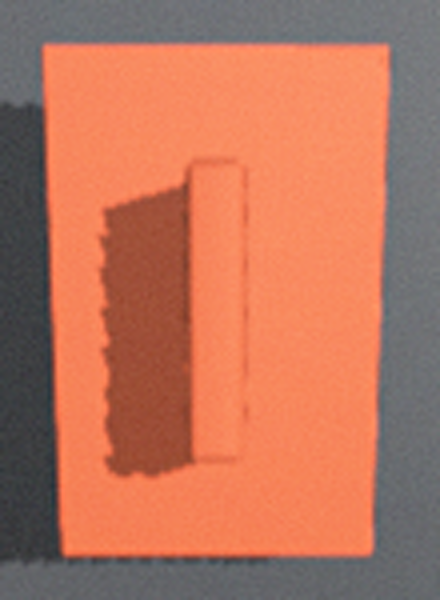

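```bash
python3 - <<'E'
from h import *
import json
W=json.load(open("pics/wrist_o.json"));W['P']=np.array(W['P'])
uv=np.array([uc(*p,4,222,25) for p in [(43,44),(390,44),(373,556),(62,556)]])
X=np.array([(-65,-44,5),(-65,44,5),(65,44,5),(65,-44,5)])/1000
def res(p):
    M=R.from_euler("ZYX",[p[3],-p[4],p[5]]).as_matrix(); return (proj(W,X@M.T+p[:3])-uv).ravel()
r=least_squares(res,[.5,.218,.052,-.25,0,0]);print(np.round(r.x,4),np.round(res(r.x),1))
f=lambda p:res([*p,0,0]); s=least_squares(f,[.5,.218,.052,-.25]); print(np.round(s.x,4),np.round(f(s.x),1))
E
sed -n 1,2p /dev/null; python3 -c "
import cv2
im=cv2.imread('pics/side_o.png');cv2.imwrite('pics/o3.png',cv2.resize(im[130:190,225:300],None,fx=8,fy=8,interpolation=cv2.INTER_CUBIC))"
```

```text
[ 0.4991  0.2188  0.0527 -0.2509  0.0147 -0.002 ] [-0.   0.1  0.1 -0.   0.  -0.1 -0.1  0. ]
[ 0.4992  0.2187  0.0526 -0.2509] [-0.1  0.1  0.2 -0.  -0.1 -0.1 -0.  -0. ]
```

View pics/o3.png

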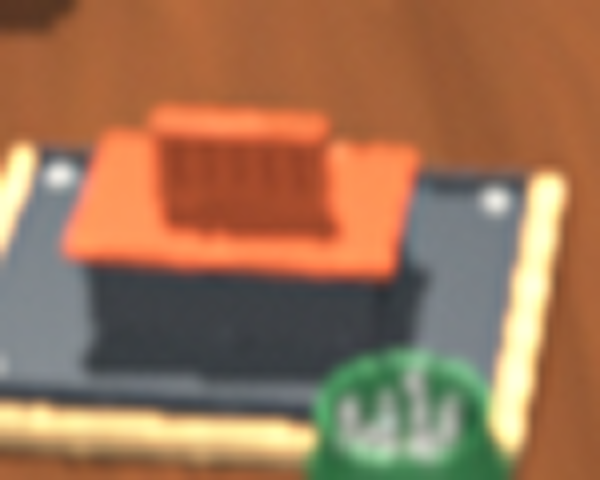

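```bash
python3 -c "
from bench import order
print(order.hand_in())"
```

```text
the job is handed in; nothing more can be done
None
```

The terracotta baffle is in the grey vent with its plate lying flat on the curb, and the job was handed in at about 20 s of the 51 s allowed.

**What I did:** I pinched the rib, drew the baffle about 46 mm up the slope until it was clear of the strap, and lifted it straight out. It stayed tilted 30° in the grip, so before going to the vent I pressed it level on free bench without letting go. This was a step you did not ask for. The net push on the bench was about 17 N.

I then lowered it into the vent in small steps. Nothing resisted until the plate touched the curb; the final net push there was about 12 N, and then I let go.

**Last checks:**
- **Position:** a fit to the plate's corners in the wrist image puts the baffle's origin at (0.499, 0.219) m and 52.6 mm high. The seat is at 52 mm, and the vent is centred at about (0.500, 0.218).
- **Angle:** the baffle's heading matches the vent's (−0.251 rad). The fitted tilt is under 1°, which is within the noise.
- **Bystanders:** by eye in the last top view, the jar, nail bar, slate and brass block are where they started. The gripper was clear of everything.

**Checks that failed or disagreed:**
- The first automatic corner-finding on the last picture failed on its colour mask. I replaced it with corners read by hand.
- The fixed cameras placed the vent about 4 mm off in y from the wrist camera. I went by the wrist camera, and the free entry agreed with it.

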